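Pack, close and log the weld-coupon crate

ROBOT

A 7-joint arm with a two-finger parallel gripper is mounted at the origin on the work surface. World frame = base frame: x ahead of the robot, y to its left, z up, the work surface at z = 0. Lengths are in m, angles in rad, forces in N, time in s.
With the tool pointing down it reaches from about 0.425 to 0.925 m from the base axis. Payload 6.8 kg.
Tool frame: the origin (TCP) lies on the mounting face of the last link; the fingertips stand 173 mm ahead of it and the grasp point (between the pads) lies 155 mm ahead of it; z points along the fingers, y is the line along which they close (so a half turn about z gives the same grasp; the last joint's range is limited). The gripper opens to 85 mm and grips with 20 to 120 N. Pads are 22 mm wide; open, the fingers measure 114 mm over their backs; the gripper's body (76 mm by 85 mm) begins 54 mm behind the grasp point. The pads swing forward as they close: fully open they stand 13 mm farther back than shut.
Start: joints at [-0.108, 0.477, 0.022, 1.555, -0.011, 1.109, -0.083], TCP at [0.675, 0, 0.405] pointing down, gripper open.
Joint ranges: [-2.96, 2.96], [-0.34, 2.1], [-1.41, 1.46], [0.24, 2.44], [-1.37, 4.51], [0.17, 1.92], [-2.96, 2.96]. Speed limits (rad/s): [2.39, 2.39, 3.14, 3.14, 3.14, 3.14, 3.14].

INTERFACE

Orientations are given as a unit quaternion [w, x, y, z].
In Python, from station import bot gives the robot as it stands. The module is installed in compiled form; this text tells all that it offers.
- The arm moves only by the shell command python3 -m pendant 'ROWS' [FORCE]. ROWS is JSON, a list of rows, each a list of 5 numbers: the finger opening in m, from 0 to 0.0854, then the shift along the tool's x, y, z in m, then the turn about the tool's z in degrees. In form: [[jaw, x, y, z, yaw], ...]. A call has 1 to 12 rows; each row shifts and turns the commanded pose from where the row before left it, along the tool's axes as they then stand; what a row does not reach is not made up. A row lasts 1/12 s, in which the tool goes at most 41.7 mm and 7.16 degrees, less where a joint would pass 70% of its speed; a pose out of reach is approached as far as the arm can. A call with a gripper value outside its range is refused whole. The fingers move at their own pace and stop on an object; FORCE is the grip in N (left out, the last holds). Time passes only in rows, so rows that do not move let the fingers close. It gives the time, the measured TCP pose, the force, the opening and the grip force at its end, in the units of the state.
- bot.get_obs(): the state, without advancing time (a new reading comes with each control period).
- bot.read_camera(name): name is "scene" or "side" or "wrist"; returns (picture, depth): 480x640x3 uint8, blue, green, red; 480x640 float32, m along the optical axis (not along the pixel's ray), 0 where there is no reading.
- bot.camera_model(name): a dict with "intrinsics" (3x3 intrinsics, pixels), "R" (3x3) and "t" (3): a world point X has camera coordinates R X + t. Camera axes: x right, y down, z forward; pixel columns grow to the right and rows downward; lengths in m; the calibration is good to about 2 mm. A picture is of the moment at which its call begins: read the wrist's pose just before it. camera_model takes no time and is no camera call; for the wrist camera it gives the pose at the moment of the call.
- bot.hand_in(): hands the job in; it is judged then, once.
Trained networks look in the newest picture that a camera, given by its name, has taken for a name from the list of things; names that differ only in an ending like _2 or _b are one class to them, and where a whole thing is asked for, a point or a joint stands for the part that bears it (a point fixed in the world has none). Each returns a list of dicts, best first, with "score" (0 to 1); they miss things now and then, are a little off and sometimes report something else, mostly with a low value. They report only what shows in the picture. A call takes as long as a camera call. They do not tell look-alikes from the thing itself.
- bot.boxes_of(name, camera): "at" ([column, row] in pixels, amid what is visible of it).
- bot.trace(name, camera): "mask" (480x640 bool, what is visible of it) and "at" ([column, row] in pixels, amid what is visible of it).
- bot.pinpoint(name, camera): "at" ([column, row] in pixels: a listed point, or the origin of a listed thing).
The state is a dict: "t": time; "q": joint angles; "joint_vel": joint speeds; "joint_torque": joint torques, N m; "eef_pos": TCP position; "tool_rot": TCP orientation; "contact_force": force on the tool from outside, world axes, zero at the start; "torque": the same for the moment, N m; "gripper_width": opening from 0.0 (shut) to 1.0 (fully open); "grasp_force": force on a finger pad.
Only numpy, scipy, OpenCV 4.12 (cv2) and the standard library are available. Lean on these libraries where they do the work, as an engineer would, in place of code of your own. Each camera call takes 0.05 s, during which the arm holds its last target. There are 200 camera calls.

TASK

Pack the welded T coupons for the lab: every low coupon lies flat on its base in a bay of the grey crate, and every coupon too tall for the fill line, including the one now in the crate, stands on its base in the rework pan. Then put the lid on so that it sits flush all round, let go of it, and log the crate: with the reader wand held tip down, touch the tag button on the closed lid and after that the button on the terminal, and hang the wand back in its holder. Leave the other things on the bench where they are.

Things in the scene. Friction and masses are not known exactly. Their poses are not given: they have to be found in the camera images.
- crate: Grey open steel crate fixed to the bench, outside 168 (its x) x 202 (its y) x 72 mm high, walls and floor 4 mm. Two crossed dividers, 4 mm thick and only 16 mm high from the bench, part the floor into four bays of 78 x 95 mm, centred 41 mm either side of the middle along x and 49.5 mm along y; a coupon lies in a bay with its web along the crate's y. A pale fill line runs round the inside 65 mm above the bench. Origin: centre of the underside, on the bench.
- crate_rim (a point): Centre of the crate's open mouth, at rim height 72 mm. Axes as the crate.
- coupon1_mid (a point): Welded steel T coupon, 60 mm high: a flat base plate 44 x 80 x 10 mm with a web 8 mm thick, 80 mm long, standing along the middle of it to 60 mm above the underside. A good one, already lying in a bay of the crate. Point: half-way up, 30 mm above the underside. Axes: x across the web (grip the web along x, from above; its sides are plain down to 14 mm above the underside), y along the web, z up. 
- coupon2_mid (a point): Welded steel T coupon, 60 mm high: a flat base plate 44 x 80 x 10 mm with a web 8 mm thick, 80 mm long, standing along the middle of it to 60 mm above the underside. A good one, on the bench at the start; may be absent. Point: half-way up, 30 mm above the underside. Axes: x across the web (grip the web along x, from above; its sides are plain down to 14 mm above the underside), y along the web, z up. 
- coupon3_mid (a point): Welded steel T coupon, 60 mm high: a flat base plate 44 x 80 x 10 mm with a web 8 mm thick, 80 mm long, standing along the middle of it to 60 mm above the underside. A good one, on the bench at the start; may be absent. Point: half-way up, 30 mm above the underside. Axes: x across the web (grip the web along x, from above; its sides are plain down to 14 mm above the underside), y along the web, z up. 
- coupon4_mid (a point): Welded steel T coupon, 60 mm high: a flat base plate 44 x 80 x 10 mm with a web 8 mm thick, 80 mm long, standing along the middle of it to 60 mm above the underside. A good one, on the bench at the start; may be absent. Point: half-way up, 30 mm above the underside. Axes: x across the web (grip the web along x, from above; its sides are plain down to 14 mm above the underside), y along the web, z up. 
- tall1_mid (a point): Welded steel T coupon, 95 mm high: a flat base plate 44 x 80 x 10 mm with a web 8 mm thick, 80 mm long, standing along the middle of it to 95 mm above the underside. Too tall; standing in a bay of the crate at the start, above the fill line. Point: half-way up, 47.5 mm above the underside. Axes: x across the web (grip the web along x, from above; its sides are plain down to 14 mm above the underside), y along the web, z up. 
- tall2_mid (a point): Welded steel T coupon, 95 mm high: a flat base plate 44 x 80 x 10 mm with a web 8 mm thick, 80 mm long, standing along the middle of it to 95 mm above the underside. Too tall; on the bench among the good ones at the start; may be absent. Point: half-way up, 47.5 mm above the underside. Axes: x across the web (grip the web along x, from above; its sides are plain down to 14 mm above the underside), y along the web, z up. 
- pan: Rework pan: shallow open aluminium pan fixed to the bench, outside 120 (its x) x 170 (its y) x 28 mm high, walls 4 mm, floor at most 5 mm thick. Origin: centre of its underside. It takes two tall coupons side by side along its y (webs along its x, 80 mm apart).
- lid: Loose steel crate lid, 0.6 kg, lying flat on the bench, handle up. Plate 172 (x) x 206 (y) x 4 mm; under it a locating plug 152 x 186 x 6 mm that drops into the crate's mouth (inside 160 x 194 mm) with 4 mm play each side, so that the plate lies on the rim. It fits either way round. Origin: centre of the plug's underside; z up.
- lid_grip (a point): Centre of the lid's bridge handle: a bar 16 mm wide (lid's x), 90 mm long (y), 16 mm high, its middle 48 mm above the lid's underside; 30 mm of clear space under it. Axes as the lid.
- lid_seat (a point): Centre of the plate's underside, 6 mm above the lid's underside: the face that rests on the crate's rim.
- lid_tag (a point): Top centre of the lid's tag button: a bright steel disc 22 mm across, 3 mm high, on the lid's top 78 mm from the middle along the lid's +y.
- holder: Wand holder fixed to the bench: a square socket 50 mm outside, 38 mm inside, rim 70 mm high, on a base 80 x 80 mm. Origin: centre of its underside.
- wand: Loose reader wand, 0.2 kg, 138 mm long, hanging upright in its holder. From its tip up: steel tip 14 mm across, 15 mm long; round shaft 30 mm across up to 60 mm; collar 48 mm across from 60 to 68 mm, which rests on the holder's rim (the tip is then 10 mm above the bench); square grip 26 x 26 mm from 68 to 138 mm. Origin: at the tip; z towards the grip.
- wand_grip (a point): Middle of the wand's square grip, 103 mm above its tip. Its flat sides face the wand's x and y.
- wand_tip (a point): The end of the wand's steel tip.
- terminal: Log terminal fixed to the bench: grey block 60 (x) x 90 (y) x 45 mm. Origin: centre of its underside.
- terminal_tag (a point): Top centre of the terminal's tag button, a bright steel disc 22 mm across, 48 mm above the bench.
- brush: Bystander, not part of the job: wire brush, 160 mm, lying left of the wand's holder. Origin: on its underside.
- hammer: Bystander, not part of the job: hammer, 240 mm, lying at the right near the robot. Origin: on its underside.
- pipe_piece: Bystander, not part of the job: standing piece of pipe, 60 mm across, 75 mm high, far right. Origin: on its underside.
- spray_can: Bystander, not part of the job: spray can, 160 mm high, beyond the crate. Origin: on its underside.
- grind_disc: Bystander, not part of the job: flat black grinding disc, 114 mm across, beyond the crate. Origin: on its underside.
Mind the look-alikes: they are no part of the job. What is shaped like the part that bears coupon3_mid but red is not meant.

How it is judged:
By the outcome, as a careful person would: the job done as asked, in the order asked, and still so for the second after the job is handed in, with the robot touching nothing.
Of coupon2, coupon3, coupon4, tall2 only 2 to 4 are there at a start; the rules pass over those that are not, and their reading is None.
At some moment in a run one of coupon2, coupon3, coupon4 may be knocked a few centimetres aside while the robot is not near it.
It also fails if it takes over 210 s, if anything falls off the work surface, if the arm or the gripper's body presses on something with over 40 N, if the wrist force passes 120 N, or if a joint passes its speed limit or range.

## Working session

There is one attempt and no reset: what is moved stays moved. The work goes in short steps, Python scripts to look and compute and a shell command to move; the robot and the scene stay as the last step left them, time stands still between calls to the robot, and variables do not carry over. Pictures are saved under pics/ and viewed, at most 14 in all, crops included, and the job is handed in when it is done.

```bash
mkdir -p pics; ls
python3 - <<'E'
from station import bot
import cv2
o=bot.get_obs(); print(o['t'],o['eef_pos'],o['tool_rot'],o['gripper_width'])
for n in('scene','side'):
    im,d=bot.read_camera(n); cv2.imwrite(f'pics/{n}0.png',im)
    m=bot.camera_model(n); print(n,m)
E
```

```text
pics
0.0 [ 6.74718485e-01 -1.43862513e-05  4.03705921e-01] [-5.95644320e-04  7.07100938e-01  7.07112009e-01 -7.17478245e-04] 0.9985074949071173
scene {'intrinsics': array([[448.88389183,   0.        , 320.40173588],
       [  0.        , 448.88389183, 244.89434765],
       [  0.        ,   0.        ,   1.        ]]), 'R': array([[ 4.02067289e-01,  9.15610017e-01,  4.38961852e-04],
       [ 7.82823322e-01, -3.43508586e-01, -5.18834751e-01],
       [-4.74899508e-01,  2.08950111e-01, -8.54874440e-01]]), 't': array([-0.20862193, -0.39097983,  1.63141978])}
side {'intrinsics': array([[505.57480365,   0.        , 317.66300571],
       [  0.        , 505.57480365, 231.57924714],
       [  0.        ,   0.        ,   1.        ]]), 'R': array([[ 0.86075822, -0.50899235,  0.00469773],
       [-0.31731765, -0.54378722, -0.77692018],
       [ 0.398001  ,  0.66724976, -0.62958158]]), 't': array([-0.48641238,  0.2264122 ,  1.32184446])}
```

View pics/scene0.png

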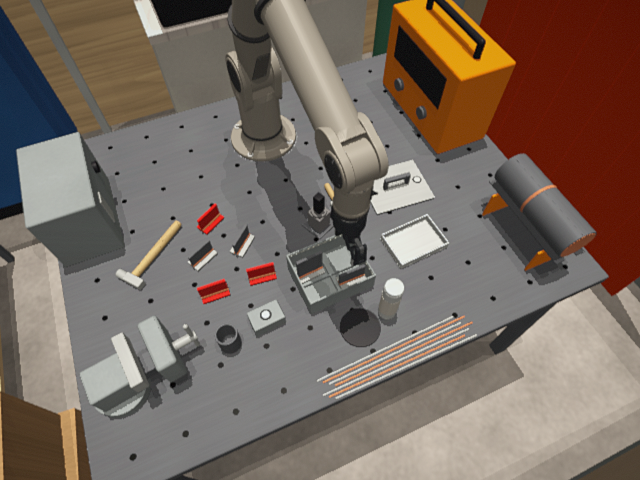

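View pics/side0.png

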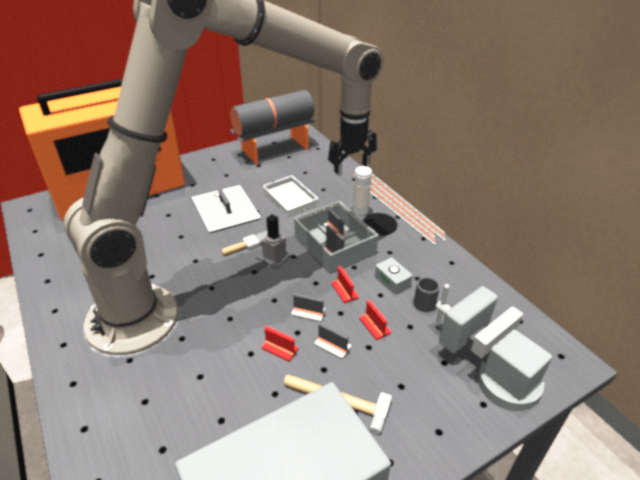

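The scene image shows two grey-webbed coupons at (203,255) and (243,242), and red decoys at (210,219), (213,291) and (261,273). The crate is at (330,272), pan (415,240), lid (400,187), wand (319,212) and terminal (266,318).

```bash
cat > h.py <<'E'
from station import bot
import numpy as np, cv2
def cloud(n):
    o=bot.get_obs(); m=bot.camera_model(n); im,d=bot.read_camera(n)
    K=m['intrinsics']; v,u=np.mgrid[:480,:640]
    P=np.stack([(u-K[0,2])/K[0,0]*d,(v-K[1,2])/K[1,1]*d,d],-1)
    W=(P-m['t'])@m['R']; W[d==0]=np.nan
    return im,W,m
def proj(m,X):
    c=m['R']@np.asarray(X)+m['t']; p=m['intrinsics']@c; return p[:2]/p[2]
def ray(m,uv,z):
    r=m['R'].T@np.linalg.inv(m['intrinsics'])@[uv[0],uv[1],1]; c=-m['R'].T@m['t']
    return c+r*(z-c[2])/r[2]
def rect(P):
    (c,s,a)=cv2.minAreaRect((P[:,:2]*1000).astype(np.float32)); return np.round(c,1),np.round(s,1),round(a,1)
E
python3 - <<'E'
from h import *
for n in('scene','side'):
    im,W,m=cloud(n)
    zs=dict(crate_rim=.072,coupon1_mid=.03,coupon3_mid=.03,tall1_mid=.0475,pan=0,lid_grip=.048,lid_tag=.013,wand_grip=.113,terminal_tag=.048,holder=0)
    for k,z in zs.items():
        for r in bot.pinpoint(k,n):
            print(n,k,round(r['score'],2),np.round(r['at']),np.round(ray(m,r['at'],z)[:2]*1000))
    for k in('coupon3_mid','tall1_mid'):
        for r in bot.trace(k,n):
            P=W[r['mask']];P=P[~np.isnan(P[:,0])]
            print(n,'trace',k,round(r['score'],2),np.round(r['at']),len(P),'zmax',np.percentile(P[:,2],[50,95,99]).round(3),np.median(P,0).round(3),im[r['mask']].mean(0).round())
E
```

```text
scene crate_rim 0.71 [331. 268.] [624. -14.]
scene coupon1_mid 0.66 [350. 272.] [638.  44.]
scene coupon1_mid 0.64 [328. 265.] [592.  -9.]
scene coupon3_mid 0.9 [260. 269.] [ 524. -196.]
scene coupon3_mid 0.8 [211. 217.] [ 287. -274.]
scene coupon3_mid 0.73 [203. 254.] [ 408. -335.]
scene coupon3_mid 0.56 [213. 291.] [ 537. -343.]
scene tall1_mid 0.86 [310. 267.] [584. -62.]
scene pan 0.6 [415. 242.] [611. 282.]
scene pan 0.47 [317. 224.] [428.  27.]
scene lid_grip 0.7 [395. 178.] [394. 322.]
scene lid_tag 0.73 [420. 178.] [404. 418.]
scene lid_tag 0.25 [318. 203.] [360.  60.]
scene wand_grip 0.8 [317. 202.] [425.  29.]
scene wand_grip 0.2 [238. 243.] [ 466. -232.]
scene terminal_tag 0.9 [266. 310.] [ 659. -225.]
scene terminal_tag 0.18 [393. 188.] [424. 297.]
scene holder 0.91 [316. 222.] [419.  30.]
scene holder 0.72 [385. 310.] [775.  90.]
scene trace coupon3_mid 0.89 [202. 254.] 489 zmax [0.024 0.063 0.066] [ 0.409 -0.339  0.024] [104. 109. 116.]
scene trace coupon3_mid 0.86 [212. 220.] 464 zmax [0.024 0.063 0.065] [ 0.293 -0.28   0.024] [ 32.  40. 158.]
scene trace coupon3_mid 0
[... 1296 characters left out ...]
92 zmax [0.014 0.06  0.063] [ 0.528 -0.21   0.014] [ 64.  71. 204.]
side trace coupon3_mid 0.67 [333. 342.] 765 zmax [0.022 0.06  0.062] [ 0.399 -0.348  0.022] [134. 139. 149.]
side trace coupon3_mid 0.57 [276. 345.] 806 zmax [0.018 0.06  0.062] [ 0.284 -0.289  0.018] [ 67.  74. 203.]
side trace coupon3_mid 0.49 [334. 222.] 318 zmax [0.037 0.066 0.099] [0.649 0.031 0.037] [83. 87. 97.]
side trace tall1_mid 0.75 [336. 238.] 372 zmax [0.071 0.099 0.101] [ 0.579 -0.062  0.071] [68. 68. 71.]
side trace tall1_mid 0.67 [426. 292.] 735 zmax [0.05  0.075 0.077] [ 0.684 -0.354  0.05 ] [73. 72. 72.]
side trace tall1_mid 0.49 [360. 190.] 769 zmax [0.092 0.16  0.162] [0.769 0.071 0.092] [156. 164. 168.]
```

```bash
cat >> h.py <<'E'
def sl(W,x0,x1,y0,y1,z0,z1):
    P=W.reshape(-1,3); k=(P[:,0]>x0)&(P[:,0]<x1)&(P[:,1]>y0)&(P[:,1]<y1)&(P[:,2]>z0)&(P[:,2]<z1); return P[k]
def top(W,x,y,r=.06,dz=.007,zlo=.03,band=None):
    P=sl(W,x-r,x+r,y-r,y+r,zlo,.13)
    if len(P)<10: return None
    zt=np.percentile(P[:,2],97); Q=P[P[:,2]>zt-dz]; return round(zt,4),len(Q),rect(Q)
E
python3 - <<'E'
from h import *
C={n:cloud(n) for n in('scene','side')}
for n,(im,W,m) in C.items():
    print(n)
    for nm,x,y in(('A',.41,-.335),('B',.45,-.23)):
        print(nm,top(W,x,y)); P=sl(W,x-.065,x+.065,y-.065,y+.065,.004,.016); print('  base',len(P),rect(P))
    print('crate rim',rect(sl(W,.5,.76,-.16,.13,.068,.076)))
    print('in crate tall',rect(sl(W,.56,.7,-.11,.08,.085,.11)), 'low',rect(sl(W,.56,.7,-.11,.08,.05,.062)))
    print('pan rim',rect(sl(W,.5,.74,.16,.39,.024,.032)))
    print('lid plate',rect(sl(W,.28,.53,.2,.46,.006,.014)),'handle',rect(sl(W,.3,.5,.25,.4,.05,.07)))
    print('wand top',rect(sl(W,.38,.48,-.02,.09,.135,.16)),'z',np.nanpercentile(sl(W,.38,.48,-.02,.09,.1,.17)[:,2],97))
    print('holder',rect(sl(W,.38,.48,-.02,.09,.06,.085)))
    print('term',rect(sl(W,.6,.72,-.31,-.17,.04,.052)))
    g=cv2.resize(im[190:300,180:290] if n=='scene' else im[260:370,250:400],None,fx=4,fy=4); cv2.imwrite(f'pics/{n}c.png',g)
a=[cv2.imread(f'pics/{n}c.png') for n in C]; a=[cv2.resize(x,(400,440)) for x in a]; cv2.imwrite('pics/c1.png',np.hstack(a))
E
```

```text
scene
A (np.float64(0.065), 86, (array([ 402.9, -340.2]), array([14.1, 79. ]), 24.6))
  base 421 (array([ 409.9, -335.9]), array([129.1, 128.7]), 0.4)
B (np.float64(0.0653), 57, (array([ 412.3, -220.7]), array([ 8.9, 64. ]), 42.4))
  base 413 (array([ 450.4, -229.7]), array([128.7, 128.9]), 0.2)
crate rim (array([613.9, -12.1]), array([172. , 202.8]), 2.0)
in crate tall (array([581.8, -62.6]), array([11.4, 80.7]), 4.4) low (array([639.8, -15.7]), array([188. , 120.6]), 89.8)
pan rim (array([611.6, 274.2]), array([123.6, 172.7]), 4.0)
lid plate (array([405.2, 330. ]), array([248.6, 258.1]), 0.5) handle (array([396.8, 326.7]), array([90.1, 20.7]), 83.0)
wand top (array([431.5,  31. ]), array([27.5, 27.5]), 27.1) z 0.15202931593210775
holder (array([431.2,  31.8]), array([51.9, 52. ]), 25.6)
term (array([ 670.8, -230.6]), array([62.9, 89.7]), 2.9)
side
A (np.float64(0.0618), 124, (array([ 404.5, -342.4]), array([12.1, 80.3]), 27.2))
  base 317 (array([ 410.3, -335.1]), array([126.3, 123.1]), 4.5)
B (np.float64(0.0618), 85, (array([ 411.1, -222.1]), array([14.2, 67.8]), 44.7))
  base 261 (array([ 449.7, -227.4]), array([121.8, 130. ]), 85.8)
crate rim (array([645.3, -13.7]), array([229.9, 208.8]), 1.7)
in crate tall (array([582.6, -66.9]), array([13.1, 82.7]), 2.4) low (array([636.7, -14.8]), array([126.1, 189.6]), 0.1)
pan rim (array([612.4, 271. ]), array([123.9, 179.2]), 3.7)
lid plate (array([410.6, 322.7]), array([217.9, 231.5]), 87.1) handle (array([395.5, 323. ]), array([97.4, 17.3]), 84.7)
wand top (array([429.9,  27.4]), array([29. , 27.8]), 26.9) z 0.14918497683667897
holder (array([430. ,  28.4]), array([51.6, 55. ]), 25.8)
term (array([ 670.6, -234.4]), array([64.6, 93.4]), 3.0)
```

View pics/c1.png

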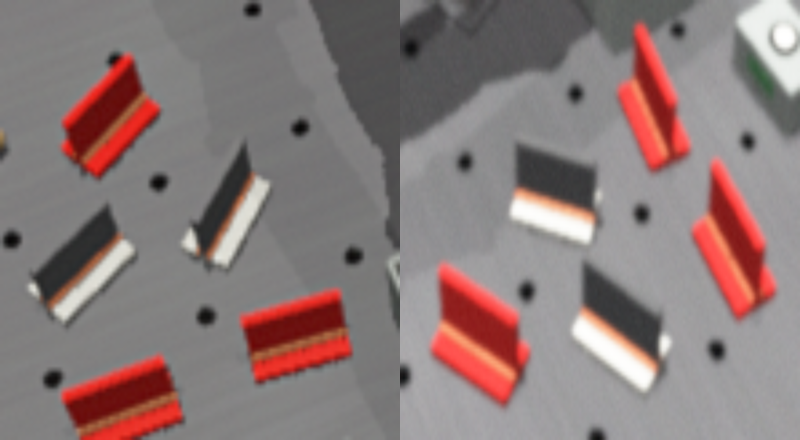

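Both bench coupons are low, with web tops at about 0.062 and grey with a white base; the red ones are decoys. Candidates for "coupon3": grey at scene (203,255) and (243,242), red at (210,219), (213,291) and (261,273). I take the two grey ones. Tall2 is absent. Next is the wrist view.

```bash
cat >> h.py <<'E'
from scipy.spatial.transform import Rotation as Ro
def tool():
    o=bot.get_obs(); w,x,y,z=o['tool_rot']; R=Ro.from_quat([x,y,z,w]).as_matrix()
    return np.array(o['eef_pos']),R,o
def plan(x,y,z,ang,part='grasp'):
    """target of grasp point (m); ang=closing-line angle from world x, deg. prints tool shift (before turning) and turn"""
    p,R,o=tool(); g=p+R[:,2]*.155
    d=R.T@(np.array([x,y,z])-g); cur=np.degrees(np.arctan2(R[1,1],R[0,1]))
    dy=(cur-ang+90)%180-90
    print('grasp',(g*1000).round(1),'closeang',round(cur,1),'shift mm',(d*1000).round(1),'turn',round(dy,1),'F',np.round(o['contact_force'],1),'w',round(o['gripper_width'],3),'gf',round(o['grasp_force'],1),'t',round(o['t'],2))
E
python3 - <<'E'
from h import *
im,W,m=cloud('wrist'); cv2.imwrite('pics/w1.png',im)
print(-m['R'].T@m['t'],m['R'])
print('crate rim',rect(sl(W,.5,.76,-.16,.13,.068,.076)))
print('tall',top(W,.582,-.064,zlo=.08),'c1',rect(sl(W,.62,.68,-.02,.09,.052,.062)))
print('pan rim',rect(sl(W,.5,.74,.16,.39,.024,.032)))
print('term',rect(sl(W,.6,.72,-.31,-.17,.04,.052)))
plan(.582,-.065,.2,3)
E
```

```text
[0.67569796 0.07531638 0.37323466] [[ 9.99999158e-01  1.26709000e-03 -2.79189532e-04]
 [ 1.29352087e-03 -9.56786732e-01  2.90787684e-01]
 [ 1.01329327e-04 -2.90787800e-01 -9.56787565e-01]]
crate rim (array([647.9,  -7.6]), array([230.8, 211.9]), 1.9)
tall (np.float64(0.0996), 739, (array([584.4, -63.8]), array([ 9. , 80.9]), 5.2)) c1 (array([653.5,  37.7]), array([ 8.2, 76.1]), 0.1)
pan rim (array([618.5, 193.2]), array([119.4,  11.4]), 2.6)
term (array([ 672.4, -209.8]), array([60. , 48.1]), 4.3)
grasp [675.   -0.  249.7] closeang -0.0 shift mm [-65.  -93.   49.7] turn -3.0 F [-0.2  0.4  0.1] w 1.0 gf 0.0 t 1.55
```

View pics/w1.png

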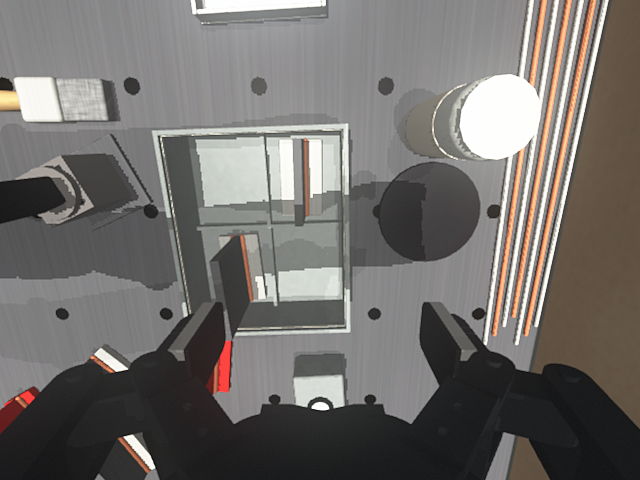

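```bash
python3 -m pendant '[[0.04,-32,0,0,-5]]' | head -c 300; python3 -m pendant '[[0.04,-0.032,-0.03,0.01,-2],[0.04,-0.032,-0.03,0.01,-2],[0.04,0,-0.03,0.01,-1],[0.04,0,0,0.02,0],[0.04,0,0,0,0],[0.04,0,0,0,0]]'
python3 - <<'E'
from h import *
plan(.584,-.064,.07,5)
im,W,m=cloud('wrist'); cv2.imwrite('pics/w2.png',im)
print('tall',top(W,.582,-.064,zlo=.08))
E
```

```text
t: 1.63
eef_pos: [0.6756, -0.0308, 0.4046]
tool_rot: [-0.002, 0.671, 0.742, 0.003]
contact_force: [2.4, 2.4, -0.8]
gripper_width: 0.884
grasp_force: 0.0
t: 2.13
eef_pos: [0.5963, -0.1108, 0.3559]
tool_rot: [-0.001, 0.643, 0.766, -0.0]
contact_force: [-0.1, 0.7, 1.0]
gripper_width: 0.466
grasp_force: 0.0
grasp [ 596.2 -110.7  200.9] closeang 10.0 shift mm [ 48.   -3.7 131. ] turn 5.0 F [-0.1  0.7  1. ] w 0.466 gf 0.0 t 2.13
tall (np.float64(0.0997), 1434, (array([583.8, -63.7]), array([ 8. , 80.3]), 4.4))
```

```bash
python3 -m pendant '[[0.04,0,0,0,5.5],[0.04,0.024,-0.0045,0,0],[0.04,0.0235,-0.004,0,0],[0.04,0,0,0,0],[0.04,0,0,0.04,0],[0.04,0,0,0.02,0],[0.04,0,0,0,0]]'
python3 - <<'E'
from h import *
plan(.584,-.064,.07,4.5)
im,W,m=cloud('wrist'); cv2.imwrite('pics/w2.png',im)
print('tall',top(W,.582,-.064,zlo=.08))
E
```

```text
t: 2.77
eef_pos: [0.5837, -0.0632, 0.2932]
tool_rot: [-0.002, 0.678, 0.735, -0.002]
contact_force: [-1.1, 0.2, -0.2]
gripper_width: 0.469
grasp_force: 0.0
grasp [582.8 -63.2 138.2] closeang 4.6 shift mm [-1.   1.4 68.2] turn 0.1 F [-1.1  0.2 -0.2] w 0.469 gf 0.0 t 2.77
tall (np.float64(0.129), 417, (array([583.9, -61.6]), array([64.7, 22.4]), 4.6))
```

View pics/w2.png

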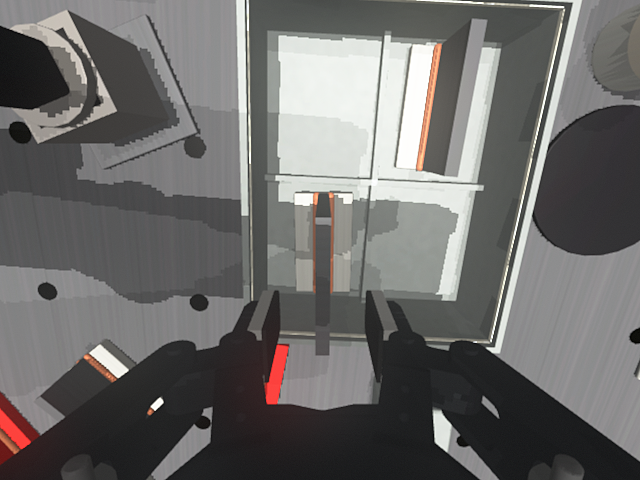

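The web, at columns 317–330, lies centred between the fingers. Descending and gripping.

```bash
python3 -m pendant '[[0.04,0,0.001,0.03,0],[0.04,0,0,0.03,0],[0.04,0,0,0.008,0],[0.04,0,0,0,0],[0,0,0,0,0],[0,0,0,0,0],[0,0,0,0,0],[0,0,0,0,0],[0,0,0,0,0]]' 70; python3 -m pendant '[[0,0,0,-0.03,0],[0,0,0,-0.035,0],[0,0,0,-0.035,0],[0,0,0,-0.035,0],[0,0,0,0,0]]'; python3 -c "
from h import *
plan(.612,.273,.2,94)"
```

```text
t: 3.57
eef_pos: [0.5855, -0.0644, 0.2295]
tool_rot: [0.001, 0.679, 0.734, 0.001]
contact_force: [-2.8, -0.3, 6.0]
gripper_width: 0.089
grasp_force: 70.7
t: 3.98
eef_pos: [0.5871, -0.0646, 0.3705]
tool_rot: [0.004, 0.679, 0.734, 0.004]
contact_force: [2.2, 0.2, -3.0]
gripper_width: 0.081
grasp_force: 69.8
grasp [589.  -64.6 215.5] closeang 4.5 shift mm [334.8  49.1  15.8] turn -89.5 F [ 2.2  0.2 -3. ] w 0.081 gf 69.8 t 3.98
```

```bash
python3 -m pendant '[[0,0.037,0,0,0],[0,0.037,0,0,0],[0,0.037,0.006,0,0],[0,0.037,0.006,0,0],[0,0.037,0.006,0,0],[0,0.037,0.006,0,0],[0,0.037,0.006,0,0],[0,0.037,0.006,0,0],[0,0.037,0.006,0,0],[0,0,0.007,0,-7],[0,0,0,0,-7],[0,0,0,0,-7]]';python3 -m pendant '[[0,0,0,0,-7],[0,0,0,0,-7],[0,0,0,0,-7],[0,0,0,0,-7],[0,0,0,0,-7],[0,0,0,0,-7],[0,0,0,0,-7],[0,0,0,0,-7],[0,0,0,0,-7],[0,0,0,0,-5],[0,0,0,0,0],[0,0,0,0,0]]'
python3 - <<'E'
from h import *
im,W,m=cloud('wrist'); cv2.imwrite('pics/w3.png',im)
print('pan rim',rect(sl(W,.53,.7,.16,.38,.026,.036)))
im,W,m=cloud('side')
print('pan rim',rect(sl(W,.53,.7,.16,.38,.024,.032)))
plan(.612,.273,.075,93.5)
E
```

```text
t: 4.98
eef_pos: [0.6074, 0.2725, 0.3614]
tool_rot: [-0.001, 0.53, 0.848, -0.001]
contact_force: [-0.1, -1.3, -5.2]
gripper_width: 0.082
grasp_force: 69.7
t: 5.98
eef_pos: [0.6077, 0.271, 0.3621]
tool_rot: [-0.001, -0.029, 1.0, -0.0]
contact_force: [0.4, 0.5, -5.0]
gripper_width: 0.083
grasp_force: 69.6
pan rim (array([614.7, 274.4]), array([119.8, 169.9]), 3.3)
pan rim (array([613.5, 270.7]), array([123.1, 175.9]), 3.2)
grasp [607.6 271.2 207.6] closeang 93.4 shift mm [ -4.6   1.5 132.6] turn -0.1 F [-0.6  0.  -3.7] w 0.085 gf 69.6 t 6.08
```

```bash
python3 -m pendant '[[0,-0.005,0.002,0.035,0],[0,0,0,0.035,0],[0,0,0,0.03,0],[0,0,0,0.02,0],[0,0,0,0.006,0],[0,0,0,0.003,0],[0,0,0,0.002,0],[0,0,0,0,0]]'; python3 -c "
from h import *
plan(.613,.273,.075,93.5)"
```

```text
t: 6.75
eef_pos: [0.6133, 0.2743, 0.2336]
tool_rot: [0.001, -0.03, 1.0, 0.001]
contact_force: [0.3, -0.9, -4.3]
gripper_width: 0.08
grasp_force: 69.5
grasp [613.7 274.5  78.6] closeang 93.5 shift mm [ 0.8 -1.4  3.6] turn -0.0 F [ 0.3 -0.9 -4.3] w 0.08 gf 69.5 t 6.75
```

```bash
python3 -m pendant '[[0,0,0,0.0015,0],[0,0,0,0.0015,0],[0,0,0,0,0],[0,0,0,0,0]]';python3 -m pendant '[[0.03,0,0,0,0],[0.03,0,0,0,0],[0.03,0,0,0,0],[0.03,0,0,0,0]]';python3 -m pendant '[[0.03,0,0,-0.03,0],[0.03,0,0,-0.04,0],[0.03,0,0,-0.04,0],[0.03,0,0,-0.04,0],[0.03,0,0,0,0]]';  python3 - <<'E'
from h import *
im,W,m=cloud('side'); print('tall',top(W,.613,.273))
im,W,m=cloud('scene'); print('tall',top(W,.613,.273)); 
for nm,x,y in(('A',.404,-.341),('B',.412,-.221)): print(nm,top(W,x,y,r=.05))
print('tall gone?',len(sl(W,.56,.61,-.11,.0,.08,.11)))
plan(.412,-.221,.22,43)
E
```

```text
t: 7.08
eef_pos: [0.6128, 0.2738, 0.2297]
tool_rot: [0.0, -0.03, 1.0, 0.0]
contact_force: [-0.4, 0.0, -4.3]
gripper_width: 0.081
grasp_force: 69.6
t: 7.42
eef_pos: [0.613, 0.274, 0.2298]
tool_rot: [0.001, -0.031, 1.0, 0.0]
contact_force: [-0.2, -0.6, -0.0]
gripper_width: 0.355
grasp_force: 0.0
t: 7.83
eef_pos: [0.6145, 0.2755, 0.3892]
tool_rot: [0.007, -0.03, 1.0, 0.003]
contact_force: [0.9, 0.9, 1.0]
gripper_width: 0.35
grasp_force: 0.0
tall (np.float64(0.0998), 61, (array([613.4, 271.4]), array([83.1, 16.7]), 5.1))
tall (np.float64(0.1032), 85, (array([611.1, 274.5]), array([80.1, 10.2]), 2.7))
A (np.float64(0.0655), 82, (array([ 404.4, -340. ]), array([14.4, 77.9]), 22.1))
B (np.float64(0.0654), 72, (array([ 406.7, -214.9]), array([11., 82.]), 42.0))
tall gone? 0
grasp [613.9 274.5 227. ] closeang 93.5 shift mm [ 231.7 -482.3    5. ] turn 50.5 F [-0.8  0.2 -1. ] w 0.352 gf 0.0 t 7.93
```

```bash
python3 -m pendant '[[0.04,0.016,-0.037,0,0],[0.04,0.016,-0.037,0,0],[0.04,0.016,-0.037,0,0],[0.04,0.016,-0.037,0,0],[0.04,0.016,-0.037,0,0],[0.04,0.016,-0.037,0,0],[0.04,0.016,-0.037,0,0],[0.04,0.016,-0.037,0,0],[0.04,0.016,-0.037,0,0],[0.04,0.016,-0.037,0,0],[0.04,0.016,-0.037,0,0],[0.04,0.016,-0.037,0,0]]' >/dev/null;python3 -m pendant '[[0.04,0,0,0,7],[0.04,0,0,0,7],[0.04,0,0,0,7],[0.04,0,0,0,7],[0.04,0,0,0,7],[0.04,0,0,0,7],[0.04,0,0,0,7],[0.04,0,0,0,3],[0.04,0,0,0,0],[0.04,0,0,0,0]]'
python3 - <<'E'
from h import *
im,W,m=cloud('wrist'); cv2.imwrite('pics/w4.png',im)
print(top(W,.407,-.217,r=.055)); print(top(W,.404,-.341,r=.055))
plan(.407,-.215,.13,42)
E
```

```text
t: 9.77
eef_pos: [0.4478, -0.181, 0.3782]
tool_rot: [-0.001, 0.41, 0.912, -0.0]
contact_force: [-0.0, -0.7, -0.3]
gripper_width: 0.471
grasp_force: 0.0
(np.float64(0.0606), 896, (array([ 408.4, -215.2]), array([ 8.4, 80.3]), 43.0))
(np.float64(0.0605), 604, (array([ 402.1, -332.6]), array([ 8.5, 63.1]), 26.4))
grasp [ 447.6 -181.   223.4] closeang 41.6 shift mm [  1.4 -52.9  93.5] turn -0.4 F [ 0.6  0.  -1. ] w 0.465 gf 0.0 t 9.82
```

```bash
python3 -m pendant '[[0.04,0,0,0,-1.4],[0.04,0.002,-0.026,0.01,0],[0.04,0,-0.026,0.01,0],[0.04,0,0,0.03,0],[0.04,0,0,0.03,0],[0.04,0,0,0.02,0],[0.04,0,0,0,0],[0.04,0,0,0,0]]'
python3 - <<'E'
from h import *
im,W,m=cloud('wrist'); cv2.imwrite('pics/w5.png',im)
plan(.4084,-.2152,.042,43)
E
```

```text
t: 10.48
eef_pos: [0.4085, -0.215, 0.2787]
tool_rot: [-0.001, 0.399, 0.917, 0.0]
contact_force: [0.1, 0.3, 0.9]
gripper_width: 0.472
grasp_force: 0.0
grasp [ 409.1 -215.1  124.7] closeang 43.0 shift mm [ 0.4 -0.6 82.7] turn -0.0 F [0.9 0.6 0.4] w 0.47 gf 0.0 t 10.53
```

View pics/w5.png

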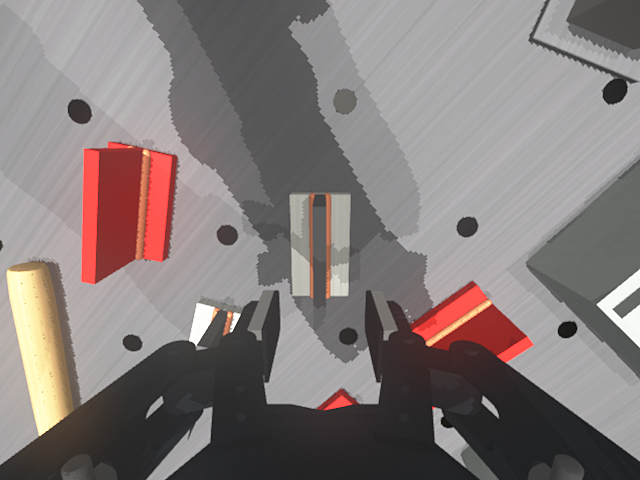

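The grey coupon (320,245) is centred between the fingers.

```bash
python3 -m pendant '[[0.04,0,0,0.035,0],[0.04,0,0,0.03,0],[0.04,0,0,0.017,0],[0.04,0,0,0,0],[0,0,0,0,0],[0,0,0,0,0],[0,0,0,0,0],[0,0,0,0,0],[0,0,0,0,0]]' 70; python3 -m pendant '[[0,0,0,-0.03,0],[0,0,0,-0.035,0],[0,0,0,-0.035,0],[0,0,0,-0.035,0],[0,0,0,-0.035,0],[0,0,0,0,0],[0,0,0,0,0]]'
python3 - <<'E'
from h import *
im,W,m=cloud('scene')
# crate rim fit: pixels with z near rim, region; brute-force outer rectangle
P=sl(W,.51,.73,-.14,.12,.068,.079)
print(rect(P),len(P))
im2,W2,_=cloud('side'); P2=sl(W2,.51,.71,-.14,.105,.066,.077); print(rect(P2),len(P2))
plan(.573,-.062,.17,3)
E
```

```text
t: 11.28
eef_pos: [0.4095, -0.2156, 0.1991]
tool_rot: [0.002, 0.4, 0.917, -0.0]
contact_force: [-1.1, -0.1, 7.2]
gripper_width: 0.08
grasp_force: 69.5
t: 11.87
eef_pos: [0.4089, -0.2151, 0.3697]
tool_rot: [0.003, 0.4, 0.917, -0.0]
contact_force: [-0.9, 0.1, -5.0]
gripper_width: 0.079
grasp_force: 69.8
(array([614.2, -12. ]), array([171.6, 203.4]), 1.7) 524
(array([615.1, -14.3]), array([173.9, 208.1]), 2.0) 328
grasp [ 407.6 -214.6  211.5] closeang 42.9 shift mm [ -0.8 225.1  41.3] turn 39.9 F [ 0.3  0.1 -4.6] w 0.083 gf 69.7 t 11.97
```

```bash
python3 -m pendant '[[0,0,0,0,7],[0,0,0,0,7],[0,0,0,0,7],[0,0,0,0,7],[0,0,0,0,7],[0,0,0,0,6],[0,0.029,0.0345,0,0],[0,0.029,0.0345,0,0],[0,0.029,0.0345,0,0],[0,0.029,0.0345,0,0],[0,0.029,0.0345,0,0],[0,0,0,0,0]]'
python3 - <<'E'
from h import *
im,W,m=cloud('wrist'); cv2.imwrite('pics/w6.png',im)
for z in((.068,.08),(.076,.082)):
  P=sl(W,.51,.73,-.14,.12,*z); print(rect(P),len(P))
plan(.5754,-.0638,.048,1.9)
E
```

```text
t: 12.97
eef_pos: [0.5682, -0.0675, 0.3652]
tool_rot: [-0.001, 0.692, 0.722, 0.003]
contact_force: [1.5, 1.7, -3.5]
gripper_width: 0.083
grasp_force: 70.4
(array([617.3, -13. ]), array([168.7, 203.1]), 2.0) 5547
(array([0., 0.]), array([0., 0.]), 0.0) 0
grasp [565.4 -70.3 209.8] closeang 2.4 shift mm [  5.6  10.6 161.8] turn 0.5 F [-1.5 -0.6 -5.1] w 0.085 gf 70.3 t 13.02
```

View pics/w6.png

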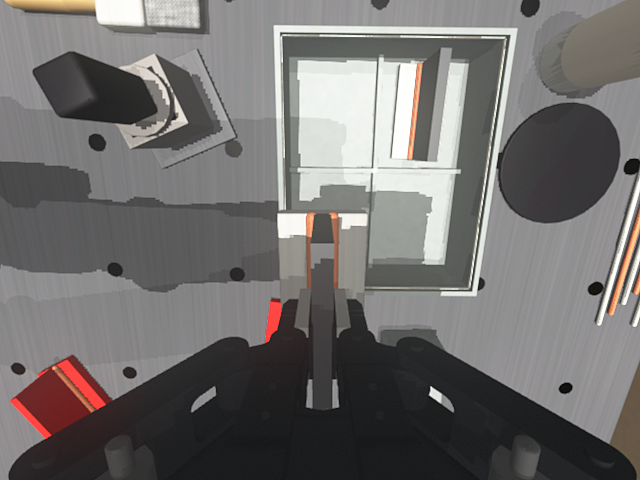

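```bash
python3 -m pendant '[[0,0.006,0.012,0,0.4],[0,0,0,0,0],[0,0,0,0,0],[0,0,0,0,0]]'>/dev/null
python3 - <<'E'
from h import *
plan(.577,-.064,.0495,1.9)
E
```

```text
grasp [574.  -70.2 211. ] closeang 1.5 shift mm [  6.1   3.6 161.5] turn -0.4 F [-0.1  0.2 -3.8] w 0.081 gf 70.5 t 13.35
```

```bash
python3 -m pendant '[[0,0.006,0.003,0.02,0],[0,0,0,0.03,0],[0,0,0,0.02,0],[0,0,0,0,0],[0,0,0,0,0]]'>/dev/null
python3 - <<'E'
from h import *
plan(.577,-.064,.0495,1.9)
E
```

```text
grasp [576.8 -64.1 141.4] closeang 1.4 shift mm [ 0.1  0.5 91.9] turn -0.5 F [ 0.6 -0.5 -3.4] w 0.082 gf 70.3 t 13.77
```

```bash
python3 -m pendant '[[0,0,0,0.03,-0.5],[0,0,0,0.03,0],[0,0,0,0.02,0],[0,0,0,0.008,0],[0,0,0,0.003,0],[0,0,0,0.001,0],[0,0,0,0,0],[0,0,0,0,0]]'; python3 -m pendant '[[0.03,0,0,0,0],[0.03,0,0,0,0],[0.03,0,0,0,0],[0.03,0,0,0,0]]';python3 -m pendant '[[0.03,0,0,-0.03,0],[0.03,0,0,-0.04,0],[0.03,0,0,-0.04,0],[0.03,0,0,-0.04,0],[0.03,0,0,0,0]]'
python3 - <<'E'
from h import *
im,W,m=cloud('wrist'); print('placed',top(W,.577,-.064,r=.05,zlo=.045))
im,W,m=cloud('scene'); print('A',top(W,.404,-.341,r=.055))
im,W,m=cloud('side'); print('A',top(W,.404,-.341,r=.055)); print('placed',top(W,.577,-.064,r=.04,zlo=.045))
plan(.404,-.341,.22,26)
E
```

```text
t: 14.43
eef_pos: [0.5792, -0.0634, 0.2069]
tool_rot: [0.001, 0.695, 0.719, 0.001]
contact_force: [-0.2, 0.0, -3.3]
gripper_width: 0.085
grasp_force: 70.4
t: 14.77
eef_pos: [0.5787, -0.0633, 0.2059]
tool_rot: [0.001, 0.695, 0.719, 0.0]
contact_force: [-0.3, 0.2, -0.7]
gripper_width: 0.353
grasp_force: 0.0
t: 15.18
eef_pos: [0.5809, -0.0633, 0.3638]
tool_rot: [0.005, 0.695, 0.719, 0.005]
contact_force: [1.4, 0.0, 1.0]
gripper_width: 0.348
grasp_force: 0.0
placed (np.float64(0.0723), 1322, (array([579.9, -63.7]), array([ 90.5, 102. ]), 1.8))
A (np.float64(0.0644), 84, (array([ 403.1, -340.6]), array([11.5, 77.4]), 25.7))
A (np.float64(0.0616), 128, (array([ 404.5, -342.4]), array([11.7, 79.8]), 27.2))
placed (np.float64(0.0701), 38, (array([559.7, -63.2]), array([43.7, 78.2]), 0.4))
grasp [578.3 -63.4 200.6] closeang 2.0 shift mm [-271.4 -183.9  -19.5] turn -24.0 F [-0.3  0.4 -1.8] w 0.349 gf 0.0 t 15.33
```

```bash
python3 -m pendant '[[0.04,-0.027,-0.018,-0.002,0],[0.04,-0.03,-0.02,-0.002,0],[0.04,-0.03,-0.02,-0.002,0],[0.04,-0.03,-0.02,-0.002,0],[0.04,-0.03,-0.02,-0.002,0],[0.04,-0.03,-0.02,-0.002,0],[0.04,-0.03,-0.02,0,0],[0.04,-0.03,-0.02,0,0],[0.04,-0.01,-0.01,0,-6],[0.04,0,0,0,-6],[0.04,0,0,0,-6],[0.04,0,0,0,-6]]' >/dev/null; python3 -m pendant '[[0.04,0,0,0,0],[0.04,0,0,0,0]]'
python3 - <<'E'
from h import *
im,W,m=cloud('wrist'); cv2.imwrite('pics/w7.png',im)
t=top(W,.404,-.341,r=.055); print(t)
plan(t[2][0][0]/1000,t[2][0][1]/1000,.044,26)
E
```

```text
t: 16.5
eef_pos: [0.4186, -0.3159, 0.3658]
tool_rot: [-0.001, 0.531, 0.847, 0.0]
contact_force: [0.4, 0.2, 0.2]
gripper_width: 0.47
grasp_force: 0.0
(np.float64(0.0607), 860, (array([ 405.7, -340.8]), array([ 8.2, 80.1]), 26.6))
grasp [ 418.4 -315.6  211. ] closeang 25.8 shift mm [-17.5 -22.2 167. ] turn -0.2 F [-0.4 -0.1  0.8] w 0.47 gf 0.0 t 16.55
```

```bash
python3 -m pendant '[[0.04,-0.0175,-0.022,0.02,-0.8],[0.04,0,0,0.03,0],[0.04,0,0,0.03,0],[0.04,0,0,0,0],[0.04,0,0,0,0]]'
python3 - <<'E'
from h import *
im,W,m=cloud('wrist'); cv2.imwrite('pics/w8.png',im)
Q=sl(W,.35,.46,-.41,-.29,.05,.066);print(rect(Q))
plan(.4057,-.3408,.044,26.6)
E
```

```text
t: 16.97
eef_pos: [0.4065, -0.3408, 0.286]
tool_rot: [-0.002, 0.524, 0.851, 0.0]
contact_force: [0.8, 0.2, 0.0]
gripper_width: 0.464
grasp_force: 0.0
(array([ 405.5, -340.5]), array([ 8. , 80.1]), 26.9)
grasp [ 407.2 -341.1  132.5] closeang 26.8 shift mm [ 0.9 -1.2 88.5] turn 0.2 F [ 1.4 -0.   1.2] w 0.469 gf 0.0 t 17.02
```

View pics/w8.png

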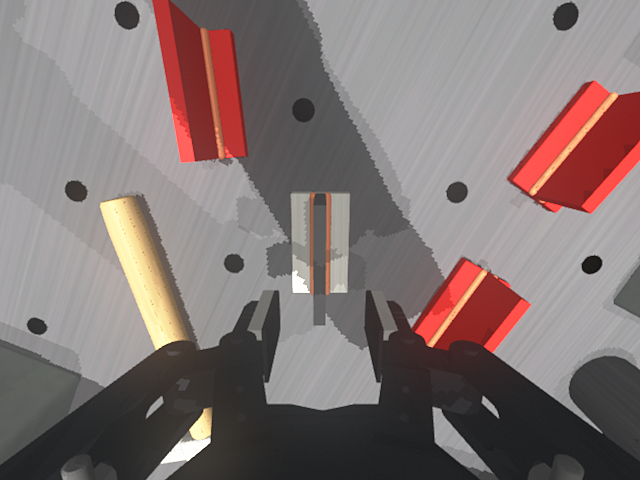

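```bash
python3 -m pendant '[[0.04,0,-0.001,0.035,0],[0.04,0,0,0.03,0],[0.04,0,0,0.023,0],[0.04,0,0,0,0],[0,0,0,0,0],[0,0,0,0,0],[0,0,0,0,0],[0,0,0,0,0],[0,0,0,0,0]]' 70; python3 -m pendant '[[0,0,0,-0.03,0],[0,0,0,-0.035,0],[0,0,0,-0.035,0],[0,0,0,-0.035,0],[0,0,0,-0.03,0],[0,0,0,0,6],[0,0,0,0,6],[0,0,0,0,6],[0,0,0,0,6],[0,0,0,0,0.7],[0,0,0,0,0]]'
python3 - <<'E'
from h import *
plan(.6587,-.061,.2,2)
E
```

```text
t: 17.77
eef_pos: [0.4067, -0.3426, 0.2014]
tool_rot: [0.002, 0.524, 0.852, -0.0]
contact_force: [-1.0, -0.3, 7.8]
gripper_width: 0.078
grasp_force: 71.2
t: 18.68
eef_pos: [0.4058, -0.3415, 0.3645]
tool_rot: [0.0, 0.693, 0.721, 0.0]
contact_force: [0.1, -0.5, -3.9]
gripper_width: 0.085
grasp_force: 69.5
grasp [ 405.9 -341.5  209.5] closeang 2.2 shift mm [270.4 263.6   9.6] turn 0.2 F [ 0.1 -0.5 -3.9] w 0.085 gf 69.5 t 18.68
```

```bash
python3 -m pendant '[[0,0.027,0.0265,0,0],[0,0.027,0.0265,0,0],[0,0.027,0.0265,0,0],[0,0.027,0.0265,0,0],[0,0.027,0.0265,0,0],[0,0.027,0.0265,0,0],[0,0.027,0.0265,0,0],[0,0.027,0.0265,0,0],[0,0.027,0.0265,0,0],[0,0.027,0.0255,0,0],[0,0,0,0,0],[0,0,0,0,0]]';python3 -c "
from h import *
plan(.6587,-.061,.0515,2)"
```

```text
t: 19.68
eef_pos: [0.6609, -0.0588, 0.3638]
tool_rot: [-0.001, 0.691, 0.723, 0.001]
contact_force: [0.2, -0.7, -3.8]
gripper_width: 0.082
grasp_force: 69.9
grasp [660.9 -58.5 208.8] closeang 2.6 shift mm [ -2.7  -2.3 157.3] turn 0.6 F [ 0.2 -0.7 -3.8] w 0.082 gf 69.9 t 19.68
```

```bash
python3 -m pendant '[[0,-0.003,-0.002,0.03,0.5],[0,0,0,0.03,0],[0,0,0,0.01,0],[0,0,0,0,0],[0,0,0,0,0]]';python3 -c "
from h import *
plan(.6587,-.061,.0515,2)"
```

```text
t: 20.1
eef_pos: [0.6579, -0.0661, 0.2944]
tool_rot: [-0.0, 0.697, 0.717, -0.0]
contact_force: [1.1, 0.5, -3.6]
gripper_width: 0.083
grasp_force: 69.7
grasp [657.8 -66.1 139.4] closeang 1.6 shift mm [ 5.1  1.1 87.9] turn -0.4 F [ 1.1  0.5 -3.6] w 0.083 gf 69.7 t 20.1
```

```bash
python3 -m pendant '[[0,0.003,0.001,0.03,0],[0,0,0,0,0],[0,0,0,0,0],[0,0,0,0,0]]';python3 -c "
from h import *
plan(.6587,-.061,.0515,2)"
```

```text
t: 20.43
eef_pos: [0.6597, -0.0626, 0.2663]
tool_rot: [0.001, 0.697, 0.717, 0.001]
contact_force: [0.0, -0.2, -3.6]
gripper_width: 0.083
grasp_force: 69.8
grasp [660.1 -62.7 111.3] closeang 1.6 shift mm [ 1.7 -1.5 59.8] turn -0.4 F [ 0.  -0.2 -3.6] w 0.083 gf 69.8 t 20.43
```

```bash
python3 -m pendant '[[0,0.0015,-0.001,0.02,-0.4],[0,0,0,0.02,0],[0,0,0,0.01,0],[0,0,0,0.006,0],[0,0,0,0.003,0],[0,0,0,0,0],[0,0,0,0,0],[0,0,0,0,0]]'; python3 -m pendant '[[0.03,0,0,0,0],[0.03,0,0,0,0],[0.03,0,0,0,0],[0.03,0,0,0,0]]';python3 -m pendant '[[0.03,0,0,-0.03,0],[0.03,0,0,-0.04,0],[0.03,0,0,-0.04,0],[0.03,0,0,-0.04,0],[0.03,0,0,0,0],[0.03,0,0,0,0]]'
python3 - <<'E'
from h import *
im,W,m=cloud('wrist'); cv2.imwrite('pics/w9.png',im)
P=sl(W,.51,.72,-.14,.12,.066,.08); print('crate',rect(P))
im,W,m=cloud('scene'); cv2.imwrite('pics/s2.png',im)
print('lid handle',rect(sl(W,.3,.5,.25,.4,.05,.07)));P=sl(W,.28,.51,.22,.45,.007,.018); print(rect(P),len(P))
plan(.397,.326,.16,-5)
E
```

```text
t: 21.1
eef_pos: [0.6585, -0.061, 0.2062]
tool_rot: [0.001, 0.695, 0.719, 0.001]
contact_force: [-0.8, 0.2, -5.0]
gripper_width: 0.075
grasp_force: 70.0
t: 21.43
eef_pos: [0.6583, -0.0609, 0.2058]
tool_rot: [0.0, 0.695, 0.719, 0.0]
contact_force: [0.1, -0.3, 0.2]
gripper_width: 0.349
grasp_force: 0.0
t: 21.93
eef_pos: [0.6588, -0.061, 0.3588]
tool_rot: [0.002, 0.695, 0.719, 0.002]
contact_force: [-0.3, -0.8, -1.0]
gripper_width: 0.351
grasp_force: 0.0
crate (array([616.9, -12.7]), array([168.8, 202.4]), 2.0)
lid handle (array([395.5, 328.5]), array([92.6, 19.9]), 85.4)
(array([395.9, 335.5]), array([229.9, 226.5]), 89.5) 2249
grasp [657.4 -60.9 199.6] closeang 2.0 shift mm [ 395.8 -246.7   39.8] turn 7.0 F [ 0.5 -0.3 -0.8] w 0.351 gf 0.0 t 22.03
```

View pics/w9.png

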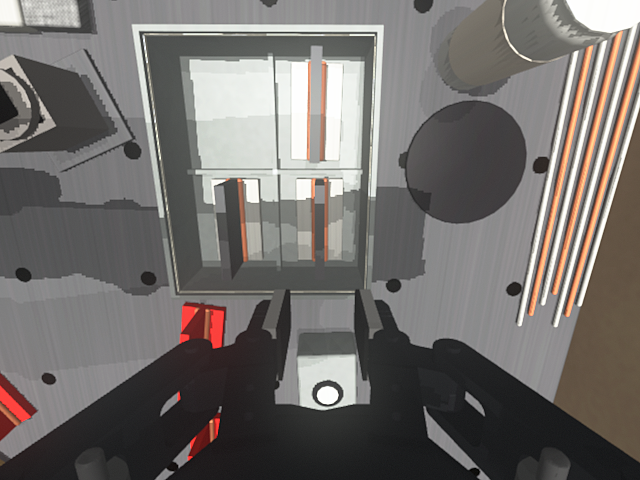

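All three low coupons stand in bays at (317,110), (245,222) and (318,222), and the fourth bay is empty. Next the lid.

```bash
python3 -m pendant '[[0.05,0.032,-0.02,-0.004,0],[0.05,0.032,-0.02,-0.004,0],[0.05,0.032,-0.02,-0.004,0],[0.05,0.032,-0.02,-0.004,0],[0.05,0.032,-0.02,-0.004,0],[0.05,0.032,-0.02,-0.004,0],[0.05,0.032,-0.02,-0.004,0],[0.05,0.032,-0.02,0,0],[0.05,0.032,-0.02,0,0],[0.05,0.032,-0.02,0,0],[0.05,0.032,-0.02,0,0],[0.05,0.03,-0.02,0,0]]'>/dev/null;python3 -m pendant '[[0.05,0,0,0,4],[0.05,0,0,0,3],[0.05,0,0,0,0],[0.05,0,0,0,0]]'
python3 - <<'E'
from h import *
im,W,m=cloud('wrist'); cv2.imwrite('pics/w10.png',im)
print('handle',rect(sl(W,.3,.5,.25,.4,.05,.07)))
for z in((.0055,.016),(.008,.02)):
  P=sl(W,.28,.51,.2,.45,*z); print(rect(P),len(P))
print(np.nanmedian(sl(W,.3,.5,.25,.4,.005,.03)[:,2]))
g=sl(W,.28,.51,.36,.45,.012,.02); print('tag?',rect(g))
plan(.397,.326,.052,-5)
E
```

```text
t: 23.37
eef_pos: [0.4045, 0.3121, 0.3818]
tool_rot: [-0.0, 0.737, 0.676, -0.001]
contact_force: [0.2, -0.4, 0.3]
gripper_width: 0.584
grasp_force: 0.0
handle (array([397.9, 327.8]), array([88.8, 15.7]), 85.2)
(array([398.1, 327. ]), array([205.1, 172.4]), 85.3) 31443
(array([398.1, 327.1]), array([204.7, 172.1]), 85.2) 30726
0.009497912356415174
tag? (array([384.9, 386.6]), array([72.4, 44.1]), 19.2)
grasp [404.5 311.7 227. ] closeang -4.9 shift mm [ 13.9  -8.4 175. ] turn 0.1 F [0.2 0.7 0.2] w 0.583 gf 0.0 t 23.42
```

View pics/w10.png

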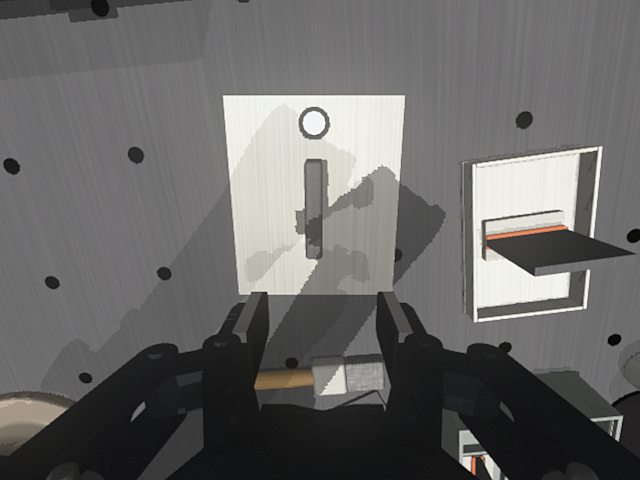

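The lid is at (315,195) with its tag at the far end (315,123); the tall coupon stands in the pan at right.

```bash
python3 -m pendant '[[0.045,0.015,-0.008,0.03,0],[0.045,0,0,0.035,0],[0.045,0,0,0.035,0],[0.045,0,0,0.02,0],[0.045,0,0,0,0],[0.045,0,0,0,0],[0.045,0,0,0,0]]';python3 -c "
from h import *
plan(.398,.3275,.047,-4.8)"
```

```text
t: 24.0
eef_pos: [0.3988, 0.3283, 0.2642]
tool_rot: [-0.0, 0.737, 0.675, 0.001]
contact_force: [1.2, 1.0, 0.7]
gripper_width: 0.526
grasp_force: 0.0
grasp [398.9 328.5 109.2] closeang -5.0 shift mm [-1.1 -0.9 62.2] turn -0.2 F [1.2 1.  0.7] w 0.526 gf 0.0 t 24.0
```

```bash
python3 -m pendant '[[0.045,-0.001,-0.001,0.03,0],[0.045,0,0,0.022,0],[0.045,0,0,0.01,0],[0.045,0,0,0,0],[0,0,0,0,0],[0,0,0,0,0],[0,0,0,0,0],[0,0,0,0,0],[0,0,0,0,0]]' 110; python3 -m pendant '[[0,0,0,-0.02,0],[0,0,0,-0.03,0],[0,0,0,-0.035,0],[0,0,0,-0.035,0],[0,0,0,-0.035,0],[0,0,0,0,0],[0,0,0,0,0]]'
python3 - <<'E'
from h import *
im,W,m=cloud('side'); print('lid',rect(sl(W,.25,.55,.18,.48,.11,.18)))
im,W,m=cloud('wrist'); P=sl(W,.28,.52,.2,.46,.1,.2); cv2.imwrite('pics/w11.png',im)
print(np.nanpercentile(P[:,2],[10,50,90]))
plan(.616,-.013,.2,2)
E
```

```text
t: 24.75
eef_pos: [0.3975, 0.3278, 0.2031]
tool_rot: [0.0, 0.737, 0.676, 0.001]
contact_force: [-1.3, -0.3, 5.8]
gripper_width: 0.17
grasp_force: 107.7
t: 25.33
eef_pos: [0.3972, 0.3273, 0.3584]
tool_rot: [0.0, 0.737, 0.675, 0.002]
contact_force: [-0.2, -0.8, -8.1]
gripper_width: 0.161
grasp_force: 108.8
lid (array([397.6, 323.9]), array([215. , 173.3]), 84.7)
[0.16158364 0.16243201 0.16336658]
grasp [396.1 326.  200. ] closeang -5.0 shift mm [-3.185e+02  2.487e+02  3.000e-01] turn -7.0 F [-0.2 -1.1 -7.3] w 0.166 gf 108.8 t 25.43
```

```bash
python3 -m pendant '[[0,0,0.01,-0.025,0],[0,0,0.02,-0.025,0],[0,-0.032,0.022,0,0],[0,-0.032,0.022,0,0],[0,-0.032,0.022,0,0],[0,-0.032,0.022,0,0],[0,-0.032,0.022,0,0],[0,-0.032,0.022,0,0],[0,-0.032,0.022,0,0],[0,-0.032,0.022,0,0],[0,-0.032,0.022,0,0],[0,-0.03,0.02,0,0]]';python3 -m pendant '[[0,0,0,0,-3.5],[0,0,0,0,-3.5],[0,0,0,0,0],[0,0,0,0,0],[0,0,0,0,0]]'
python3 - <<'E'
from h import *
im,W,m=cloud('side'); cv2.imwrite('pics/s3.png',im)
im,W,m=cloud('wrist'); print('lid?',rect(sl(W,.5,.75,-.14,.12,.185,.23)))
plan(.616,-.013,.125,2)
E
```

```text
t: 26.43
eef_pos: [0.6164, -0.0136, 0.403]
tool_rot: [-0.001, 0.737, 0.675, -0.002]
contact_force: [-0.1, -0.2, -6.3]
gripper_width: 0.165
grasp_force: 109.1
t: 26.85
eef_pos: [0.6159, -0.0106, 0.4046]
tool_rot: [-0.001, 0.695, 0.719, -0.001]
contact_force: [0.8, 0.1, -6.9]
gripper_width: 0.167
grasp_force: 109.2
lid? (array([616.3, -10.8]), array([173.1, 205.1]), 2.1)
grasp [615.9 -10.6 250.5] closeang 2.0 shift mm [ -2.4   0.2 125.5] turn 0.0 F [ 0.1 -0.1 -7. ] w 0.163 gf 109.2 t 26.95
```

View pics/s3.png

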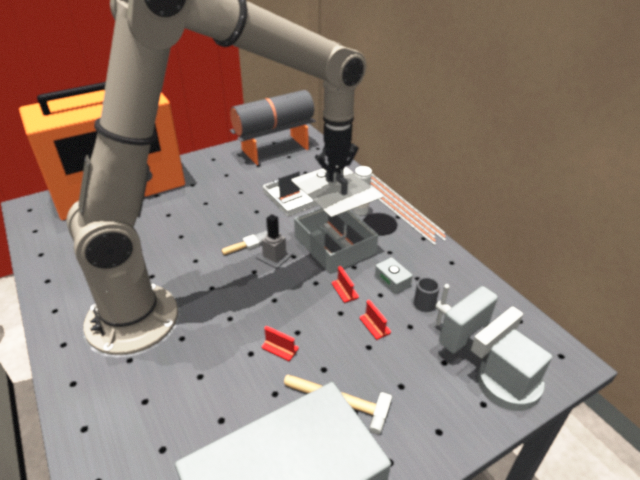

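The lid hangs over the crate at (340,185), level; no loose coupons remain on the bench.

```bash
python3 -m pendant '[[0,-0.002,0.001,0.025,0],[0,0,0,0.025,0],[0,0,0,0.025,0],[0,0,0,0.02,0],[0,0,0,0.012,0],[0,0,0,0,0],[0,0,0,0,0],[0,0,0,0,0]]'
python3 - <<'E'
from h import *
im,W,m=cloud('wrist'); print('lid',rect(sl(W,.5,.75,-.14,.14,.085,.12)))
im,W,m=cloud('side'); print('lid',rect(sl(W,.5,.74,-.14,.12,.092,.11)))
plan(.6165,-.0127,.116,2)
E
```

```text
t: 27.62
eef_pos: [0.6182, -0.013, 0.3007]
tool_rot: [0.001, 0.695, 0.719, 0.001]
contact_force: [0.0, -0.1, -6.6]
gripper_width: 0.164
grasp_force: 109.1
lid (array([619.6, -12.8]), array([173.1, 204.1]), 2.1)
lid (array([618.7, -14.4]), array([175.5, 212.1]), 1.9)
grasp [618.7 -13.1 146. ] closeang 2.0 shift mm [ 0.4 -2.2 30. ] turn -0.0 F [ 0.5 -0.6 -6.6] w 0.162 gf 109.1 t 27.72
```

```bash
python3 -m pendant '[[0,0,-0.0025,0.01,0],[0,0,0,0.008,0],[0,0,0,0.004,0],[0,0,0,0.003,0],[0,0,0,0,0],[0,0,0,0,0]]'
python3 - <<'E'
from h import *
plan(.6165,-.0127,.114,2)
im,W,m=cloud('wrist'); print('lid',rect(sl(W,.5,.75,-.14,.14,.072,.11)))
E
```

```text
t: 28.22
eef_pos: [0.6149, -0.0132, 0.2739]
tool_rot: [-0.0, 0.695, 0.719, -0.0]
contact_force: [0.1, 0.4, -6.5]
gripper_width: 0.169
grasp_force: 109.1
grasp [614.8 -13.2 118.9] closeang 2.0 shift mm [0.5 1.7 4.9] turn -0.0 F [ 0.1  0.4 -6.5] w 0.169 gf 109.1 t 28.22
lid (array([615.6, -13.6]), array([172.6, 205.1]), 2.1)
```

```bash
python3 -m pendant '[[0,0,0.001,0.002,0],[0,0,0,0.002,0],[0,0,0,0,0],[0,0,0,0,0]]'; python3 -c "
from h import *
plan(.616,-.013,.114,2)"
```

```text
t: 28.6
eef_pos: [0.6159, -0.0132, 0.2701]
tool_rot: [-0.0, 0.695, 0.719, -0.0]
contact_force: [-0.3, 0.0, -6.3]
gripper_width: 0.167
grasp_force: 109.2
grasp [615.8 -13.2 115.1] closeang 2.0 shift mm [0.2 0.2 1.1] turn -0.0 F [-0.3  0.  -6.3] w 0.167 gf 109.2 t 28.6
```

```bash
python3 -m pendant '[[0,0,0,0.001,0],[0,0,0,0.001,0],[0,0,0,0,0],[0,0,0,0,0]]';  python3 -m pendant '[[0.05,0,0,0,0],[0.05,0,0,0,0],[0.05,0,0,0,0],[0.05,0,0,0,0],[0.05,0,0,0,0]]';python3 -m pendant '[[0.05,0,0,-0.02,0],[0.05,0,0,-0.03,0],[0.05,0,0,-0.04,0],[0.05,0,0,-0.04,0],[0.05,0,0,0,0],[0.05,0,0,0,0]]'
python3 - <<'E'
from h import *
im,W,m=cloud('wrist'); cv2.imwrite('pics/w12.png',im)
P=sl(W,.52,.71,-.12,.095,.065,.095)
A=np.c_[P[:,:2]-P[:,:2].mean(0),np.ones(len(P))]; s=np.linalg.lstsq(A,P[:,2],rcond=None)[0]; print('plane',s,'lid',rect(P))
im,W,m=cloud('scene')
P=sl(W,.52,.71,-.12,.095,.065,.095)
A=np.c_[P[:,:2]-P[:,:2].mean(0),np.ones(len(P))]; s=np.linalg.lstsq(A,P[:,2],rcond=None)[0]; print('plane',s,'lid',rect(P))
print('wand top',rect(sl(W,.38,.48,-.02,.09,.135,.16)))
plan(.431,.03,.2,27)
E
```

```text
t: 28.93
eef_pos: [0.616, -0.0132, 0.2692]
tool_rot: [0.0, 0.695, 0.719, 0.0]
contact_force: [-4.2, -0.6, 4.7]
gripper_width: 0.162
grasp_force: 110.9
t: 29.35
eef_pos: [0.6161, -0.0132, 0.2683]
tool_rot: [0.0, 0.695, 0.719, 0.0]
contact_force: [0.1, -0.5, -0.4]
gripper_width: 0.586
grasp_force: 0.0
t: 29.85
eef_pos: [0.6167, -0.0132, 0.4013]
tool_rot: [0.002, 0.695, 0.719, 0.002]
contact_force: [-1.0, -0.1, -0.5]
gripper_width: 0.584
grasp_force: 0.0
plane [-0.00039479  0.00041562  0.07552972] lid (array([617.2, -14.2]), array([172.4, 206. ]), 2.1)
plane [-0.0043489   0.00146801  0.07788274] lid (array([614. , -12.9]), array([176.1, 207.6]), 2.0)
wand top (array([430.1,  19.9]), array([ 8. , 17.9]), 80.3)
grasp [615.4 -13.3 242.5] closeang 2.0 shift mm [  49.7 -182.8   42.7] turn -25.0 F [-0.4  0.4 -0.2] w 0.584 gf 0.0 t 29.95
```

View pics/w12.png

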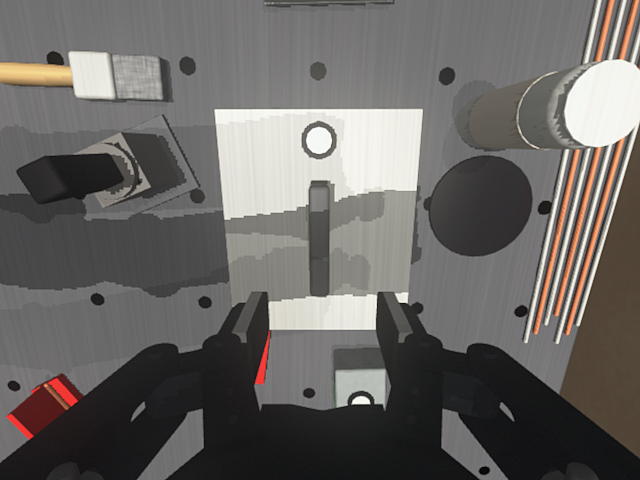

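The lid is on, with the tag at (319,140), and the plate plane is level at about 76 mm. Next the wand, upper left at (70,180).

```bash
python3 -m pendant '[[0.06,0.005,-0.02,0,0],[0.06,0.005,-0.02,0,0],[0.06,0.01,-0.03,0,0],[0.06,0.01,-0.03,0,0],[0.06,0.01,-0.03,0,0],[0.06,0.01,-0.03,0,0],[0.06,0,-0.02,0,-7],[0.06,0,0,0,-6],[0.06,0,0,0,-6],[0.06,0,0,0,-6],[0.06,0,0,0,0],[0.06,0,0,0,0]]'
python3 - <<'E'
from h import *
im,W,m=cloud('wrist'); cv2.imwrite('pics/w13.png',im)
Q=sl(W,.38,.48,-.02,.09,.138,.17); print(rect(Q),len(Q),np.median(Q[:,2]) if len(Q) else 0)
print('holder',rect(sl(W,.39,.47,-.01,.07,.06,.076)))
plan(.4305,.03,.118,27)
E
```

```text
t: 30.95
eef_pos: [0.4339, 0.0303, 0.397]
tool_rot: [-0.001, 0.524, 0.852, -0.001]
contact_force: [-0.1, 0.4, 0.1]
gripper_width: 0.703
grasp_force: 0.0
(array([432.8,  32.2]), array([26. , 26.5]), 24.3) 1384 0.1471670963194779
holder (array([432.9,  32.1]), array([50. , 50.1]), 24.4)
grasp [433.7  30.3 242.2] closeang 26.8 shift mm [  1.1  -2.7 124.2] turn -0.2 F [-0.2  0.1  0.3] w 0.702 gf 0.0 t 31.0
```

View pics/w13.png

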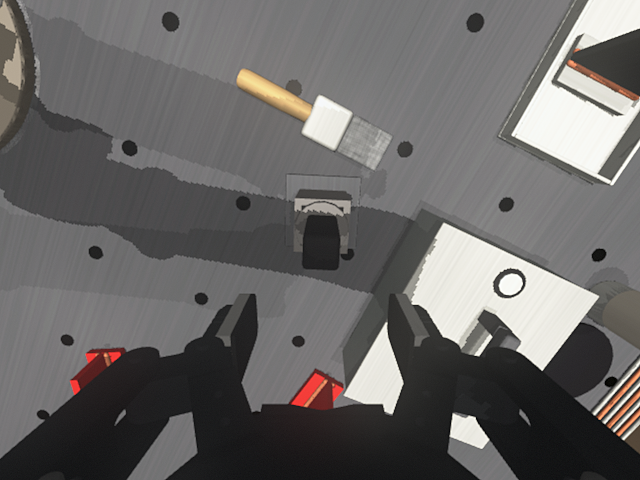

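The wand's grip (321,242) is square to the gripper after a turn of 2.4°.

```bash
python3 -m pendant '[[0.06,0,0,0,2.4],[0.06,0.002,0,0.03,0],[0.06,0,0,0.02,0],[0.06,0,0,0,0],[0.06,0,0,0,0],[0.06,0,0,0,0]]' >/dev/null
python3 - <<'E'
from h import *
plan(.4328,.0322,.115,24.4)
im,W,m=cloud('wrist')
Q=sl(W,.39,.47,-.01,.07,.142,.152); print(rect(Q),len(Q))
E
```

```text
grasp [434.   32.4 193.9] closeang 24.5 shift mm [ 0.3 -1.2 78.9] turn 0.1 F [ 1.  -0.5  0.9] w 0.704 gf 0.0 t 31.5
(array([432.7,  32.4]), array([25.9, 26.2]), 23.6) 2029
```

```bash
python3 -m pendant '[[0.06,0,-0.001,0.03,0],[0.06,0,0,0.03,0],[0.06,0,0,0.018,0],[0.06,0,0,0,0],[0.06,0,0,0,0],[0,0,0,0,0],[0,0,0,0,0],[0,0,0,0,0],[0,0,0,0,0],[0,0,0,0,0],[0,0,0,0,0]]' 90; python3 -c "
from h import *
plan(.4328,.0322,.115,24.4)"
```

```text
t: 32.47
eef_pos: [0.4332, 0.0319, 0.2718]
tool_rot: [0.001, 0.54, 0.841, 0.001]
contact_force: [-1.7, -0.1, 8.1]
gripper_width: 0.292
grasp_force: 87.9
grasp [433.6  31.9 116.8] closeang 24.6 shift mm [ 0.6 -0.6  1.8] turn 0.2 F [-1.7 -0.1  8.1] w 0.292 gf 87.9 t 32.47
```

```bash
python3 -m pendant '[[0,0,0,-0.02,0],[0,0,0,-0.03,0],[0,0,0,-0.03,0],[0,0,0,-0.03,0],[0,0,0,-0.03,0],[0,0,0,0,0],[0,0,0,0,0],[0,0,0,0,0]]'
python3 - <<'E'
from h import *
for n in('scene','side','wrist'):
    im,W,m=cloud(n)
    for k,z in(('lid_tag',.079),('terminal_tag',.048)):
        for r in bot.pinpoint(k,n)[:2]: print(n,k,round(r['score'],2),np.round(r['at']),(ray(m,r['at'],z)[:2]*1000).round(1))
    if n=='wrist': cv2.imwrite('pics/w14.png',im)
plan(.6136,.0645,.2,24.4)
E
```

```text
t: 33.13
eef_pos: [0.432, 0.0317, 0.4099]
tool_rot: [-0.0, 0.54, 0.841, -0.0]
contact_force: [-0.1, -1.0, -2.5]
gripper_width: 0.293
grasp_force: 89.2
scene lid_tag 0.74 [354. 253.] [609.6  66.4]
scene lid_tag 0.5 [328. 267.] [620.8 -20.8]
scene terminal_tag 0.61 [264. 313.] [ 665.5 -232.3]
side lid_tag 0.73 [322. 215.] [607.1  44.6]
side lid_tag 0.56 [332. 242.] [564.7 -79.2]
side terminal_tag 0.83 [392. 267.] [ 671.2 -227.2]
side terminal_tag 0.51 [322. 212.] [636.1  91.6]
wrist lid_tag 0.91 [507. 277.] [614.8  62.3]
wrist lid_tag 0.6 [319. 325.] [472.  -61.4]
grasp [432.4  31.9 254.8] closeang 24.6 shift mm [-45.8 178.4  54.6] turn 0.2 F [-1.  -0.5 -1.7] w 0.293 gf 89.2 t 33.58
```

View pics/w14.png

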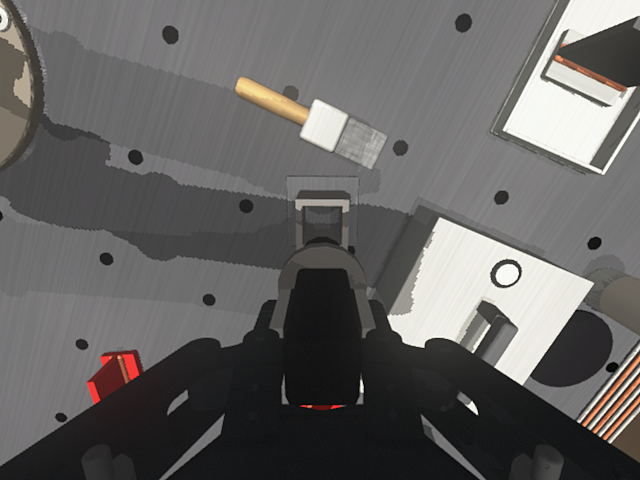

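The wand is held upright, and the tag on the lid shows at (506,272).

```bash
python3 -m pendant '[[0,-0.008,0.03,0,0],[0,-0.008,0.03,0,0],[0,-0.008,0.03,0,0],[0,-0.008,0.03,0,0],[0,-0.008,0.03,0.01,0],[0,-0.006,0.028,0.015,0],[0,0,0,0.02,0],[0,0,0,0,0],[0,0,0,0,0],[0,0,0,0,0]]'; python3 -c "
from h import *
plan(.6138,.064,.186,24.4)"
```

```text
t: 34.42
eef_pos: [0.6132, 0.064, 0.3658]
tool_rot: [-0.0, 0.54, 0.841, -0.0]
contact_force: [-0.2, -0.4, -2.2]
gripper_width: 0.293
grasp_force: 89.3
grasp [613.2  64.  210.8] closeang 24.6 shift mm [-0.2  0.6 24.8] turn 0.2 F [-0.2 -0.4 -2.2] w 0.293 gf 89.3 t 34.42
```

Descend to about 1 mm above, then small steps until contact.

```bash
python3 -m pendant '[[0,0,0,0.015,0],[0,0,0,0.007,0],[0,0,0,0.001,0],[0,0,0,0,0],[0,0,0,0,0]]'; python3 -m pendant '[[0,0,0,0.001,0],[0,0,0,0.001,0],[0,0,0,0,0],[0,0,0,0,0]]'
```

```text
t: 34.83
eef_pos: [0.6136, 0.0641, 0.3431]
tool_rot: [0.0, 0.54, 0.841, 0.0]
contact_force: [-0.4, 0.5, -1.8]
gripper_width: 0.294
grasp_force: 89.6
t: 35.17
eef_pos: [0.6138, 0.0642, 0.3409]
tool_rot: [0.0, 0.54, 0.841, 0.0]
contact_force: [-0.6, -0.2, 2.2]
gripper_width: 0.295
grasp_force: 89.9
```

```bash
python3 -m pendant '[[0,0,0,0.001,0],[0,0,0,0,0],[0,0,0,0,0],[0,0,0,0,0]]'; python3 -m pendant '[[0,0,0,-0.01,0],[0,0,0,-0.03,0],[0,0,0,-0.03,0],[0,0,0,0,0],[0,0,0,0,0]]'
python3 - <<'E'
from h import *
for n in('wrist','scene'):
    im,W,m=cloud(n)
    P=sl(W,.52,.71,-.12,.03,.068,.09);A=np.c_[P[:,:2]-P[:,:2].mean(0),np.ones(len(P))]; print('plane',np.linalg.lstsq(A,P[:,2],rcond=None)[0],rect(P))
    print('term',rect(sl(W,.6,.74,-.31,-.165,.036,.052)))
plan(.671,-.231,.215,24.4)
E
```

```text
t: 35.5
eef_pos: [0.6138, 0.0642, 0.3408]
tool_rot: [0.001, 0.54, 0.841, 0.0]
contact_force: [-2.8, -0.4, 9.3]
gripper_width: 0.292
grasp_force: 91.0
t: 35.92
eef_pos: [0.614, 0.0643, 0.4114]
tool_rot: [0.002, 0.54, 0.841, 0.001]
contact_force: [0.9, 0.1, -2.9]
gripper_width: 0.29
grasp_force: 89.8
plane [-3.95804252e-05 -5.66861162e-04  7.55522450e-02] (array([616.3, -42.7]), array([172.1, 145.4]), 0.0)
term (array([0., 0.]), array([0., 0.]), 0.0)
plane [-0.00195761 -0.00026628  0.07781692] (array([615.3, -42. ]), array([174.8, 148.9]), 1.9)
term (array([ 670.3, -230.7]), array([62.2, 89.5]), 3.8)
grasp [612.9  64.  253.4] closeang 24.6 shift mm [-292.4  -69.9   38.4] turn 0.2 F [-1.  -0.1 -2.9] w 0.296 gf 89.8 t 36.02
```

Run:
```python
from h import *
for n in('scene','side'):
    im,W,m=cloud(n); 
    k=(abs(W[...,0]-.6705)<.024)&(abs(W[...,1]+.232)<.036)&(W[...,2]>.035)
    P=W[k]; g=im[k].mean(1); zm=np.median(P[:,2]); hi=P[:,2]>zm+.0018
    print(n,len(P),zm,'hi',hi.sum(),P[hi].mean(0),'bright',np.percentile(g,[5,50,95]),P[g>g.max()-15].mean(0),(g>g.max()-15).sum(),'dark',P[g<np.percentile(g,5)].mean(0))
    r=bot.trace('terminal_tag',n)
    for n2 in r[:1]: print(r[0]['at'])
    # grid of brightness by 6mm cells
    G=np.full((13,9),-1)
    for i in range(13):
        for j in range(9):
            q=(abs(P[:,1]-(-.268+.006*i))<.003)&(abs(P[:,0]-(.6465+.006*j))<.003)
            if q.any(): G[i,j]=g[q].mean()
    print(G)
```

```text
scene 431 0.047065728456713356 hi 102 [ 0.67033027 -0.23325524  0.05036831] bright [100.16666667 187.66666667 236.33333333] [ 0.67121707 -0.23144755  0.04946478] 30 dark [ 0.67370741 -0.23213682  0.04721318]
[266.0, 315.1]
[[187 186 186 185 185 187 187 187 187]
 [185 186 185 185 186 187 187 187 188]
 [185 187 186 186 186 186 186 186 187]
 [189 186 187 188 188 184 188 186 187]
 [190 188 169 126 110 115 154 190 188]
 [189 185 113 206 235 202 122 182 191]
 [189 175 129 216 234 235 159 164 190]
 [187 187 152 220 238 206 124 180  -1]
 [188 188 146 109 126 126 131 188 192]
 [187 189 187 184 163 173 191 190 194]
 [188 186 187 188 189 188 189 190 194]
 [187 188 188 187 188 188 190 191 194]
 [ -1 187 188 188 188 188 190 191  -1]]
side 303 0.044829318419036 hi 76 [ 0.66990084 -0.23569363  0.04788943] bright [173.76666667 236.66666667 252.66666667] [ 0.67215958 -0.23370477  0.04764016] 29 dark [ 0.66510698 -0.23959087  0.04610489]
[[223 237 237 237 237 235 237 237 236]
 [232 237 237 237 236 236 237 236 237]
 [227 237 237 236 235 237 236 236 236]
 [ -1 233 236 225 175 196 228 236 236]
 [233 234 186 203 196 215 201 235 235]
 [235 230 181 230 251 254 209 204 225]
 [235 227 185 248 254 254 240 201 224]
 [ -1 234 203 202 251 253 235 223 224]
 [234 237 232 197 207 230 232 224 236]
 [237 238 238 237 222 229 232 235 234]
 [ -1 238 238 238 236 238 238 238 238]
 [237 238 238 238 238 238 239 239 236]
 [ -1 238 238 237 234 238 238 239  -1]]
```

```bash
python3 -m pendant '[[0,-0.03,-0.007,0,0],[0,-0.033,-0.008,0,0],[0,-0.033,-0.008,0,0],[0,-0.033,-0.008,0,0],[0,-0.033,-0.008,0,0],[0,-0.033,-0.008,0,0],[0,-0.033,-0.008,0,0],[0,-0.033,-0.008,0,0],[0,-0.033,-0.007,0,0],[0,0,0,0,0],[0,0,0,0,0],[0,0,0,0,0]]'; python3 -c "
from h import *
plan(.6715,-.2325,.155,24.4)"
```

```text
t: 37.22
eef_pos: [0.6722, -0.2319, 0.4081]
tool_rot: [-0.001, 0.54, 0.841, 0.0]
contact_force: [0.1, 0.4, -2.6]
gripper_width: 0.297
grasp_force: 89.6
grasp [ 672.  -231.7  253.1] closeang 24.6 shift mm [-0.7 -0.7 98.1] turn 0.2 F [ 0.1  0.4 -2.6] w 0.297 gf 89.6 t 37.22
```

```bash
python3 -m pendant '[[0,-0.0005,-0.0005,0.025,0],[0,0,0,0.03,0],[0,0,0,0.025,0],[0,0,0,0.013,0],[0,0,0,0.003,0],[0,0,0,0,0],[0,0,0,0,0]]'; python3 -m pendant '[[0,0,0,0.001,0],[0,0,0,0.001,0],[0,0,0,0.001,0],[0,0,0,0,0],[0,0,0,0,0]]'
```

```text
t: 37.8
eef_pos: [0.6727, -0.2325, 0.3147]
tool_rot: [0.001, 0.54, 0.842, 0.0]
contact_force: [-0.2, 0.6, -1.3]
gripper_width: 0.292
grasp_force: 89.8
t: 38.22
eef_pos: [0.672, -0.233, 0.3104]
tool_rot: [0.0, 0.54, 0.841, 0.0]
contact_force: [0.3, 0.1, -1.5]
gripper_width: 0.293
grasp_force: 89.8
```

```bash
python3 -m pendant '[[0,0,0,0.001,0],[0,0,0,0,0],[0,0,0,0,0]]';python3 -m pendant '[[0,0,0,0.001,0],[0,0,0,0,0],[0,0,0,0,0]]'
```

```text
t: 38.47
eef_pos: [0.6721, -0.2331, 0.3099]
tool_rot: [0.0, 0.54, 0.841, 0.0]
contact_force: [-1.2, -0.2, 3.7]
gripper_width: 0.292
grasp_force: 90.1
t: 38.72
eef_pos: [0.6722, -0.2331, 0.3099]
tool_rot: [0.001, 0.54, 0.841, 0.0]
contact_force: [-3.2, 1.0, 9.0]
gripper_width: 0.294
grasp_force: 91.3
```

```bash
python3 -m pendant '[[0,0,0,-0.01,0],[0,0,0,-0.03,0],[0,0,0,-0.03,0],[0,0,0,-0.033,0],[0,0,0,0,0],[0,0,0,0,0]]'; python3 -c "
from h import *
plan(.4334,.0320,.215,24.6)"
```

```text
t: 39.22
eef_pos: [0.6726, -0.2331, 0.414]
tool_rot: [0.002, 0.54, 0.841, 0.001]
contact_force: [-0.9, -0.0, -2.5]
gripper_width: 0.293
grasp_force: 89.7
grasp [ 673.4 -233.3  259. ] closeang 24.6 shift mm [ 341.2 -107.9   42.5] turn -0.0 F [-0.9 -0.  -2.5] w 0.293 gf 89.7 t 39.22
```

```bash
python3 -m pendant '[[0,0.031,-0.01,0,0],[0,0.031,-0.01,0,0],[0,0.031,-0.01,0,0],[0,0.031,-0.01,0,0],[0,0.031,-0.01,0,0],[0,0.031,-0.01,0,0],[0,0.031,-0.01,0,0],[0,0.031,-0.01,0,0],[0,0.031,-0.01,0,0],[0,0.031,-0.01,0,0],[0,0.031,-0.008,0,0],[0,0,0,0,0]]'; python3 -m pendant '[[0,0,0,0.02,0],[0,0,0,0.02,0],[0,0,0,0,0],[0,0,0,0,0],[0,0,0,0,0]]'
python3 - <<'E'
from h import *
plan(.4334,.0320,.1168,24.6)
im,W,m=cloud('wrist'); cv2.imwrite('pics/w15.png',im)
plan(.4334,.0320,.1168,24.6)
E
```

```text
t: 40.22
eef_pos: [0.4279, 0.0364, 0.4098]
tool_rot: [-0.002, 0.537, 0.843, -0.001]
contact_force: [-0.8, -0.3, -2.2]
gripper_width: 0.296
grasp_force: 89.5
t: 40.63
eef_pos: [0.4321, 0.032, 0.3714]
tool_rot: [-0.0, 0.54, 0.841, -0.0]
contact_force: [-0.2, -0.3, -1.9]
gripper_width: 0.292
grasp_force: 89.3
grasp [432.   32.  216.4] closeang 24.6 shift mm [-0.6  1.3 99.6] turn -0.0 F [-0.2 -0.3 -1.9] w 0.292 gf 89.3 t 40.63
grasp [432.4  32.1 216.8] closeang 24.6 shift mm [ -0.5   0.8 100. ] turn -0.0 F [-0.   0.3 -2.2] w 0.296 gf 89.3 t 40.68
```

```bash
python3 -m pendant '[[0,-0.0005,0.001,0.015,0],[0,0,0,0.01,0],[0,0,0,0,0],[0,0,0,0,0],[0,0,0,0,0]]'; python3 -c "
from h import *
plan(.4334,.0320,.1168,24.6)"
```

```text
t: 41.1
eef_pos: [0.4332, 0.0321, 0.3467]
tool_rot: [0.0, 0.54, 0.842, 0.0]
contact_force: [0.6, -0.3, -1.6]
gripper_width: 0.294
grasp_force: 89.6
grasp [433.3  32.1 191.7] closeang 24.6 shift mm [-0.2  0.  74.9] turn -0.0 F [ 0.6 -0.3 -1.6] w 0.294 gf 89.6 t 41.1
```

```bash
python3 -m pendant '[[0,0,0,0.012,0],[0,0,0,0.012,0],[0,0,0,0,0],[0,0,0,0,0]]'; python3 -m pendant '[[0,0,0,0.015,0],[0,0,0,0.015,0],[0,0,0,0.012,0],[0,0,0,0.005,0],[0,0,0,0.002,0],[0,0,0,0,0],[0,0,0,0,0]]'
```

```text
t: 41.43
eef_pos: [0.433, 0.0321, 0.3224]
tool_rot: [-0.0, 0.54, 0.842, -0.0]
contact_force: [0.7, -0.2, -2.4]
gripper_width: 0.292
grasp_force: 89.6
t: 42.02
eef_pos: [0.4335, 0.0322, 0.274]
tool_rot: [0.001, 0.54, 0.842, 0.0]
contact_force: [-0.7, -0.5, -1.7]
gripper_width: 0.293
grasp_force: 89.5
```

```bash
python3 -m pendant '[[0,0,0,0.001,0],[0,0,0,0.001,0],[0,0,0,0,0]]'; python3 -m pendant '[[0.06,0,0,0,0],[0.06,0,0,0,0],[0.06,0,0,0,0],[0.06,0,0,0,0],[0.06,0,0,0,0]]'; python3 -m pendant '[[0.06,0,0,-0.02,0],[0.06,0,0,-0.03,0],[0.06,0,0,-0.035,0],[0.06,0,0,-0.035,0],[0.06,0,0,-0.02,0],[0.06,0,0,0,0],[0.06,0,0,0,0]]'
python3 - <<'E'
from h import *
im,W,m=cloud('wrist'); Q=sl(W,.38,.48,-.02,.09,.138,.17); print('wand',rect(Q),len(Q),np.median(Q[:,2]))
im,W,m=cloud('scene'); cv2.imwrite('pics/end.png',im)
im2,W2,m2=cloud('side')
for V in(W,W2):
    print('tall',top(V,.613,.273)); P=sl(V,.52,.71,-.12,.095,.065,.095);A=np.c_[P[:,:2]-P[:,:2].mean(0),np.ones(len(P))]; print('lid',np.linalg.lstsq(A,P[:,2],rcond=None)[0],rect(P))
a=cv2.imread('pics/scene0.png').astype(int); d=(abs(im.astype(int)-a).max(2)>60).astype(np.uint8)
n,l,s,c=cv2.connectedComponentsWithStats(d); print([(c[i].round(),s[i,4]) for i in range(1,n) if s[i,4]>40])
plan(.433,.032,.2,24)
E
```

```text
t: 42.27
eef_pos: [0.4334, 0.0321, 0.2718]
tool_rot: [0.001, 0.54, 0.841, 0.0]
contact_force: [-1.2, -0.6, 2.5]
gripper_width: 0.296
grasp_force: 90.2
t: 42.68
eef_pos: [0.433, 0.0321, 0.2712]
tool_rot: [-0.0, 0.54, 0.842, 0.0]
contact_force: [-1.0, -0.7, 0.1]
gripper_width: 0.705
grasp_force: 0.0
t: 43.27
eef_pos: [0.4331, 0.0321, 0.4121]
tool_rot: [0.001, 0.54, 0.841, 0.001]
contact_force: [0.1, -0.8, -0.6]
gripper_width: 0.7
grasp_force: 0.0
wand (array([434.6,  33.1]), array([25.6, 26.6]), 24.7) 1236 0.147135446335529
tall (np.float64(0.1034), 91, (array([611.4, 274.7]), array([80.2, 13.8]), 4.6))
lid [-0.00386306  0.00098605  0.07792895] (array([614.4, -13.1]), array([174.6, 207.4]), 1.9)
tall (np.float64(0.0994), 54, (array([619.8, 272.1]), array([67.3, 18.2]), 0.1))
lid [0.0018389  0.00497695 0.07545539] (array([616.1, -15. ]), array([175.5, 211.6]), 2.1)
[(array([264.,   3.]), np.int32(50)), (array([258.,  16.]), np.int32(66)), (array([331.,  46.]), np.int32(239)), (array([266.,  51.]), np.int32(218)), (array([334., 115.]), np.int32(3142)), (array([317.,  54.]), np.int32(104)), (array([234.,  57.]), np.int32(78)), (array([305., 118.]), np.int32(58)), (array([310., 149.]), np.int32(602)), (array([354., 230.]), np.int32(6087)), (array([301., 200.]), np.int32(74)), (array([416., 235.]), np.int32(455)), (array([242., 243.]), np.int32(271)), (array([202., 256.]), np.int32(324)), (array([338., 259.]), np.int32(75))]
grasp [432.1  31.9 254.8] closeang 24.6 shift mm [-0.3  1.  54.8] turn 0.6 F [-0.3 -0.2 -0.3] w 0.7 gf 0.0 t 43.42
```

```bash
python3 -c "
from station import bot
print(bot.hand_in())"
```

```text
the job is handed in; nothing more can be done
None
```

The job is handed in: three low coupons are in the crate bays, the tall one stands in the rework pan, the lid is flush and released, both tags were touched in order, and the wand hangs in its holder.

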